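Set up the recipe stand and hold its clip open

ROBOT

A 6-joint arm with a two-finger parallel gripper is mounted at the origin on the work surface. World frame = base frame: x ahead of the robot, y to its left, z up, the work surface at z = 0. Lengths are in m, angles in degrees, forces in N, time in s.
With the tool pointing down it reaches from about 0.35 to 0.875 m from the base axis. Payload 4.2 kg.
Tool frame: the origin (TCP) lies midway between the tips of the shut fingers; the grasp point (between the pads) lies r.grasp_offset behind it (r.grasp_offset is the distance from the TCP to the grasp point, in m); z points along the fingers, y is the direction in which the jaws open and shut (so a half turn about z gives the same grasp; the last joint's range is limited). The gripper opens to 87 mm and grips with 3 to 60 N. Pads are 19 mm wide; open, the fingers measure 117 mm over their backs; the gripper's body (75 mm by 190 mm) begins 51 mm behind the grasp point.
Start: joints at [-60.298, 22.042, 0.453, 0, -68.411, -14.817], TCP at [0.161, -0.604, 0.2] pointing down, gripper open.
Joint ranges: [-179.83, 179.83], [-69.29, 118.12], [-61.27, 80.66], [-181.25, 117.63], [-171.15, -9.14], [-177.46, 177.46]. Speed limits (degrees/s): [159.86, 159.86, 180, 180, 180, 180].

INTERFACE

Orientations are given as a 3x3 rotation matrix whose columns are the frame's x, y, z axes.
In Python, from station import sense, optics, r gives the robot as it stands. The module is installed in compiled form; this text tells all that it offers.
- The arm moves only by the tool servo_tool, never from a script. Its argument "deltas" is a list of rows, each an object with "slide": the shift along the tool's x, y, z in units of 25 mm (1.0 is 25 mm), a list of three; "spin": the turn about the tool's z in units of 8 degrees (1.0 is 8 degrees). A call has 1 to 10 rows; each row shifts and turns the pose as measured when the row begins, along the tool's axes as they then stand; what a row does not reach is not made up. A row lasts 1/10 s, in which the tool goes at most 50 mm and 8.59 degrees, less where a joint would pass 70% of its speed; a pose out of reach is approached as far as the arm can. A call is refused whole if a number of a shift passes 1 or a number of a turn 1, either way. A call with a gripper value outside its range is refused whole. "gripper" is the closure in counts, from 0 (fully open) to 255 (shut), set as the call begins (left out, the last holds). The fingers move at their own pace and stop on an object; the grip force is fixed at half the most. Time passes only in rows, so rows that do not move let the fingers close. It gives the time, the measured TCP pose, the force and the opening at its end, in the units of the state.
- sense(): the state, without advancing time (a new reading comes with each control period).
- optics.capture(name): name is "scene" or "top" or "wrist"; returns a dict with "frame" (420x560x3 uint8, red, green, blue), "camera_matrix" (3x3 intrinsics, pixels), "k1" (the pictures are not rectified: a ray, as slopes to the right and down, at radius r is drawn at 1 + k1 r^2 times it, then the intrinsics apply), "eye" and "rotation" of the camera in the world. Camera axes: x right, y down, z forward; pixel columns grow to the right and rows downward; lengths in m; the calibration is good to about 2 mm. A picture is of the moment at which its call begins. There is no depth.
- r.finish_job(): hands the job in, once; it reports no verdict.
The state is a dict: "time_s": time; "joints": joint angles; "joint_velocities": joint speeds; "effort": joint torques, N m; "tcp_pos": TCP position; "ee_rot": TCP orientation; "wrist_force": force on the tool from outside, world axes, zero at the start; "moment": the same for the moment, N m; "gripper_width": opening from 0.0 (shut) to 1.0 (fully open).
Only numpy, scipy, OpenCV 4.12 (cv2) and the standard library are available. Lean on these libraries where they do the work, as an engineer would, in place of code of your own. Each camera call takes 0.05 s, during which the arm holds its last target.

TASK

Set up the recipe stand: lift the board with the recipe card out of the letter rack, seat it upright and fully home on the two pegs of the wooden base, and let go of it. Then squeeze the spring clip off the wall of the card box and bring it, held wide open, squarely over the middle of the board's top edge, one jaw in front and one behind, without resting on or touching the board. Finish while still holding it there squeezed wide open, so that I can slip a second card in; leave the other things on the counter where they are.

Things in the scene. Friction and masses are not known exactly. Their poses are not given: they have to be found in the camera images.
- board: recipe board, loose, about 0.2 kg, 165 mm high: 10 mm thick (x) panel, 150 mm wide (y), the card fixed on its -x face, on a wooden foot rail 24 (x) by 150 by 26 mm high. Origin: centre of the rail's underside; z up. Two blind holes in the underside at y = -50 and +50 mm, 11 mm wide, 22 mm deep. Starts upright in the rack's front slot; fits the pegs either way round
- board_top (a point): the middle of the board's top edge, 165 mm above the board's origin; its axes are the board's
- base: stand base, fixed: wooden block 90 (x) by 190 (y) by 22 mm high, origin at the centre of its underside, z up. Two upright steel pegs at x = 0, y = -50 and +50 mm: 8 mm thick, 18 mm tall (tips 40 mm above the counter), the upper 9 mm tapering to 3 mm. Board fully home: rail flat on the block, board origin 22 mm above the base's, axes in line (or half a turn round)
- rack: wooden letter rack, fixed, 130 mm wide (y), origin on the counter below the middle of its front slot. Floor 10 mm; the front slot runs along y, 30 mm wide between 6 mm uprights whose tops are 72 mm above the counter. The slot behind (x = 21 to 69 mm) holds envelopes up to 85 mm above the counter
- cardbox: open wooden box for recipe cards, fixed, 120 (x) by 150 (y) by 90 mm high, walls 6 mm, origin at the centre of its underside; cards fill its rear half and stay below the rim. The clip is parked on its front wall (centred at x = -57 mm, along y)
- clip: plastic spring clip, loose, about 52 g, gripping the box's front wall. Origin on its pivot pin, 20 mm above the rim; y along the pin, z up through the handles, x the way it gapes; alike either way round. Pinching the handles level along x opens it: 6 N to start, 9 N at the stop. As they close, the clip settles some 8 mm lower in the grip
- clip_handles (a point): point midway between the clip's two handles, 32 mm above the pin: where to centre the finger pads. The handles are flat plates 30 mm wide (y) rising from the pin in a V: ends 44 mm above the pin and 61 mm apart over the outsides when parked; at the stop nearly parallel, 25 mm over the outsides, ends 51 mm above the pin
- clip_mouth (a point): point midway between the clip's jaw lips, 38 mm below the pin. Jaws 50 mm wide (y), ends 41 mm below the pin; lips 6 mm apart when parked, about 33 mm at the stop. The throat between the jaws is free up to 5 mm below the pin
- clip_jaw (a joint): how far each jaw of the clip is turned open from where it grips the box wall, in rad (both jaws turn alike): 0 parked on the wall, -0.06 shut empty, 0.38 wide open at the stop
- pills: amber jar with a white cap, loose, 40 mm across, 70 mm high, a bystander; origin at the centre of its underside
- glue: white glue bottle, loose, 48 mm across, 120 mm high, a bystander; origin at the centre of its underside
- alarm: white round smoke alarm lying flat, loose, 120 mm across, 42 mm high, a bystander; origin at the centre of its underside
- screwdriver: screwdriver lying on the counter, a bystander, about 200 mm long along its x, tip to +x

How it is judged (in metres and radians):
On the way, in this order (a step that is already met when the one before it is completed fails the run):
1. the board stands fully home on both pegs, let go of (z of board in the frame of base below 0.0255 m and horizontal distance between board and base below 0.005 m and angle between the y axis of board and the y axis of base, either way round below 0.08 rad and angle between board's own z axis and vertical below 0.05 rad and contact force between the fingers and board below 0.2 N), for 0.2 s.
2. the clip, squeezed in the fingers, is off the card box (z of clip in the frame of cardbox above 0.135 m and contact force between clip and cardbox below 0.1 N and contact force between the fingers and clip above 3 N), for 0.2 s.
At the end, for the whole second after the job is handed in: Board home on both pegs (within 3.5 mm of flat), upright, untouched by the robot. Clip held still, squeezed open past 0.28 rad with over 5 N, jaws either side of the board's top edge reaching 5 mm or more below it, within 20 mm of its middle and 0.2 rad of its line, touching neither board nor box (all of step 1 and value of joint clip_jaw above 0.28 rad and contact force between the fingers and clip above 5 N and contact force between clip and board below 0.2 N and contact force between clip and cardbox below 0.2 N and z of board_top in the frame of clip between -0.034 and -0.006 m and x of board_top in the frame of clip between -0.01 and 0.01 m and y of board_top in the frame of clip between -0.02 and 0.02 m and angle between the y axis of clip and the y axis of board, either way round below 0.2 rad and angle between the z axis of clip and the z axis of board, either way round below 0.25 rad and linear speed of each of clip, board below 0.02 m/s); the arm keeps its last pose, push and grip.
It fails at once if a bystander is pushed more than 30 mm (distance of any of pills, glue, alarm, screwdriver from where it was at the start of the episode above 0.03 m).
It fails at once if the board is tipped over (angle between board's own z axis and vertical above 0.7 rad).
It fails at once if the clip is dropped on the counter (height (world z) of clip below 0.06 m).
It also fails if it takes over 64 s, if anything falls off the work surface, if the arm or the gripper's body presses on something with over 40 N, if the wrist force passes 120 N, or if a joint passes its speed limit or range.

## Working session

There is one attempt and no reset: what is moved stays moved. The work goes in short steps, Python scripts to look and compute and a tool call to move; the robot and the scene stay as the last step left them, time stands still between calls to the robot, and variables do not carry over. Pictures are saved under pics/ and viewed, and the job is handed in when it is done.

Besides the shell and the picture viewer there is one more tool, called as name(argument=value, ...) on one line, values as JSON. servo_tool: Moves the arm, as the interface text tells. Its arguments: {"type":"object","properties":{"deltas":{"type":"array"},"gripper":{"type":"number"}},"required":["deltas"]}

```bash
mkdir -p pics; ls
python3 - <<'E'
from station import sense, optics, r
import cv2,numpy as np,pickle
s=sense();print(s); print(r.grasp_offset)
d={}
for n in ["scene","top","wrist"]:
    c=optics.capture(n);d[n]=c
    cv2.imwrite(f"pics/{n}0.png",c["frame"][:,:,::-1])
    print(n,c["camera_matrix"],c["k1"],c["eye"],c["rotation"])
pickle.dump(d,open("d0.pkl","wb"))
E
```

```text
pics
{'time_s': 0.0, 'joints': array([-6.02976985e+01,  2.20894282e+01,  3.79767004e-01, -3.15286897e-02,
       -6.84093411e+01, -1.48167208e+01]), 'joint_velocities': array([ 0.06882733, -0.11018223, -0.00863593, -0.00810088, -0.01693592,
        0.06730968]), 'effort': array([-3.73790372e-04, -3.90667427e+01,  1.87404406e+01,  4.21973571e+00,
        1.07786429e-02, -1.98288667e-04]), 'tcp_pos': array([ 0.16042153, -0.60339   ,  0.19936702]), 'ee_rot': array([[-9.66492882e-01, -2.56692747e-01, -5.84662644e-04],
       [-2.56693410e-01,  9.66490693e-01,  2.05757395e-03],
       [ 3.69066952e-05,  2.13870963e-03, -9.99997712e-01]]), 'wrist_force': array([-0.45800251, -0.50088464,  0.7036332 ]), 'moment': array([ 0.01037351,  0.02485545, -0.00544923]), 'gripper_width': 1.0005905903543417}
0.0187
scene [[421.38066212   0.         277.94004545]
 [  0.         421.38066212 202.49110765]
 [  0.           0.           1.        ]] 0.005533802662525453 [1.26228156 0.34540277 0.80895569] [[-4.43806150e-01  6.05089885e-01 -6.60985879e-01]
 [ 8.96122743e-01  2.99373872e-01 -3.27626790e-01]
 [-3.61754932e-04 -7.37727263e-01 -6.75098774e-01]]
top [[433.98501499   0.         279.18024866]
 [  0.         433.98501499 211.20562446]
 [  0.           0.           1.        ]] -0.08583265276547934 [0.45473575 0.01945954 1.05360558] [[ 0.00769058 -0.99173132  0.1281009 ]
 [-0.99955649 -0.01130965 -0.02754836]
 [ 0.02876935 -0.12783222 -0.99137846]]
wrist [[326.96137407   0.         280.34454157]
 [  0.         326.96137407 214.55792797]
 [  0.           0.           1.        ]] 0.02768590127101544 [ 0.09584716 -0.61994855  0.38403648] [[-0.25650888  0.93711482  0.23668337]
 [ 0.96653995  0.24821061  0.06474574]
 [ 0.00192687  0.24537179 -0.96942714]]
```

View pics/scene0.png

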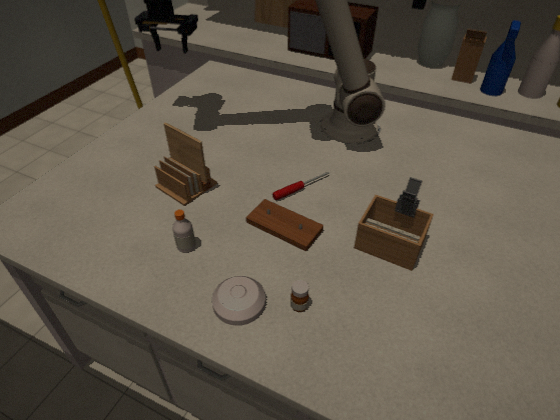

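View pics/top0.png

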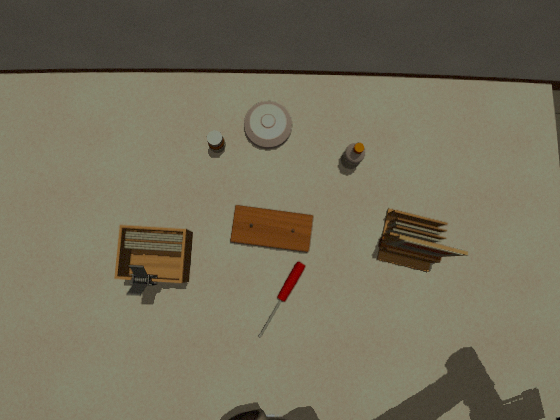

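View pics/wrist0.png

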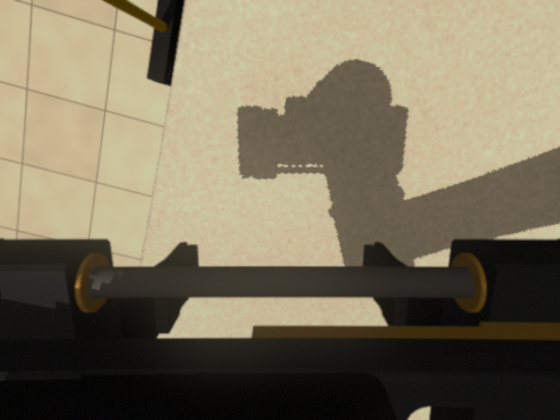

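The top view shows the cardbox at about (153,255) with the clip at (143,279). The base is at (272,229), with pegs at (251,226) and (293,231). The rack and board are around (420,242), the screwdriver at (283,297), the alarm at (268,122), the pills at (216,142) and the glue at (353,155). I'll zoom in.

Run:
```python
import cv2,pickle,numpy as np
d=pickle.load(open("d0.pkl","rb"))
t=d["top"]["frame"][:,:,::-1]; s=d["scene"]["frame"][:,:,::-1]
def crop(im,x0,y0,x1,y1,k,n): 
    c=cv2.resize(im[y0:y1,x0:x1],None,fx=k,fy=k,interpolation=cv2.INTER_CUBIC);cv2.imwrite("pics/"+n,cv2.convertScaleAbs(c,alpha=1.5,beta=10))
crop(t,370,200,480,280,7,"t_rack.png");crop(t,220,195,330,265,7,"t_base.png");crop(t,105,215,205,305,6,"t_box.png")
crop(s,145,115,225,210,6,"s_rack.png");crop(s,345,170,445,270,6,"s_box.png");crop(s,235,190,335,255,7,"s_base.png")
```

```text
(no output)
```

View pics/t_rack.png

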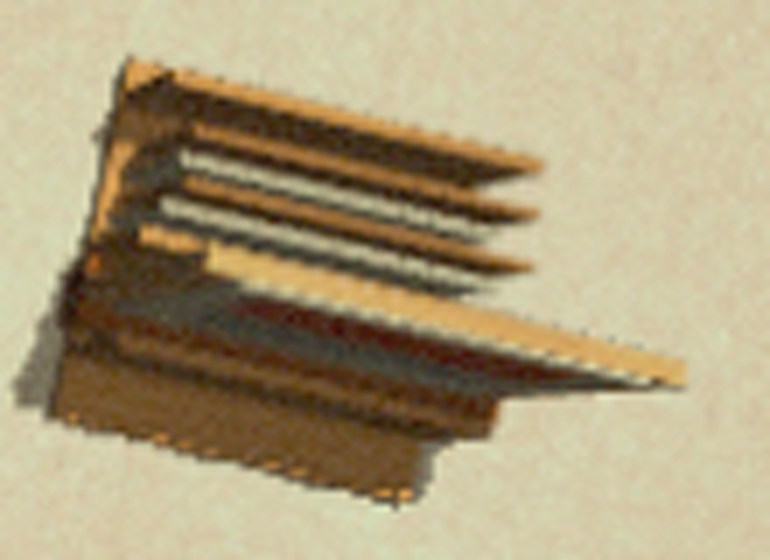

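View pics/t_base.png

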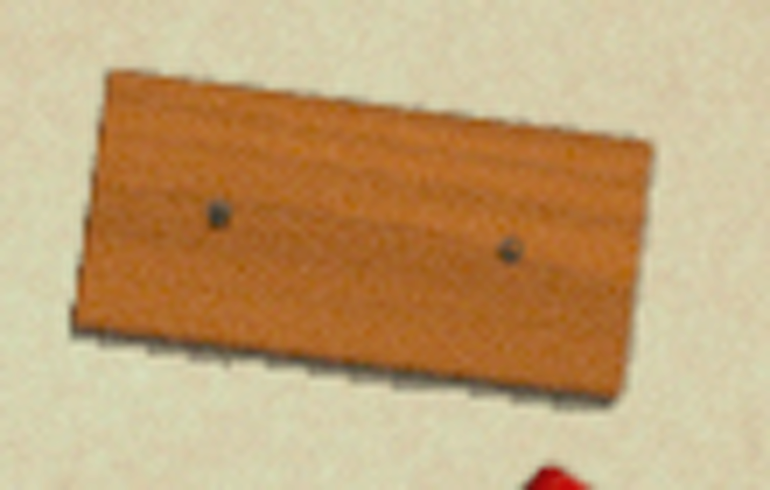

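View pics/t_box.png

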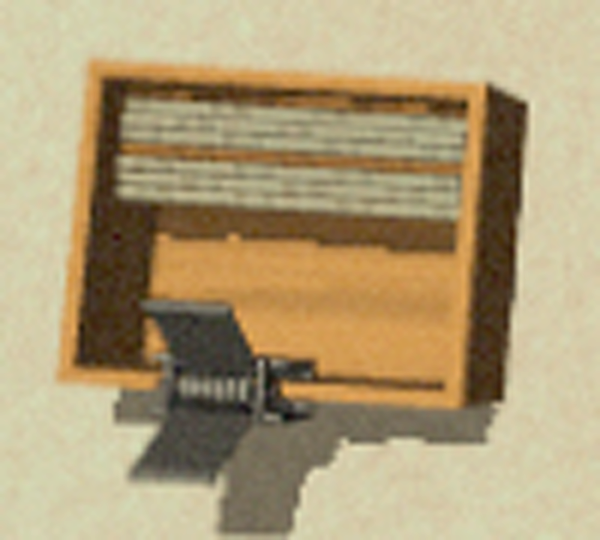

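View pics/s_rack.png

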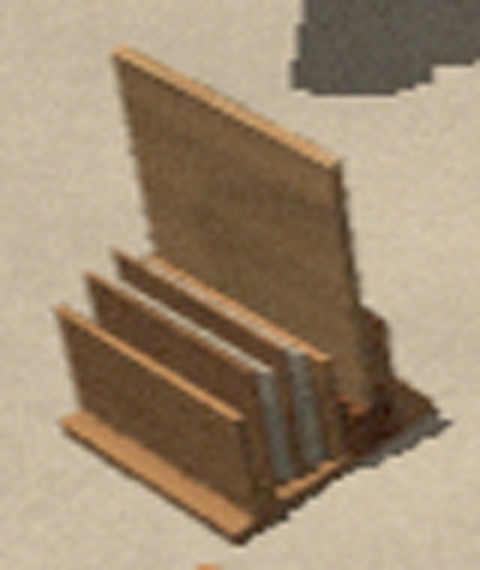

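View pics/s_box.png

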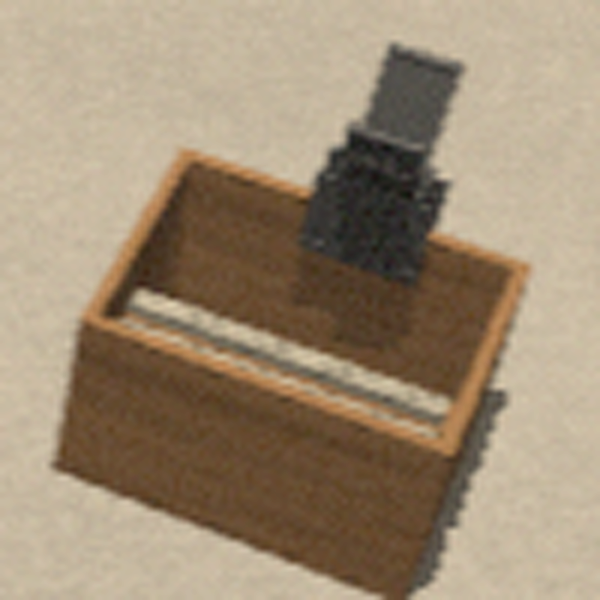

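View pics/s_base.png

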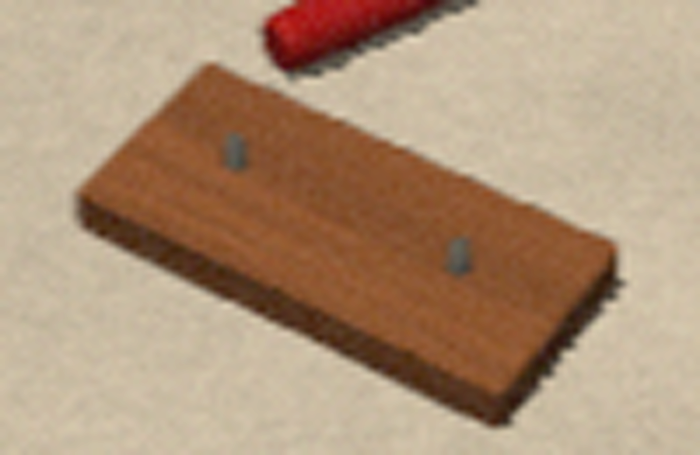

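```bash
cat > h.py <<'E'
import numpy as np,cv2,pickle
def ray(c,uv):
    K=c["camera_matrix"];p=np.array([(uv[0]-K[0,2])/K[0,0],(uv[1]-K[1,2])/K[1,1]]);q=p.copy()
    for _ in range(20): q=p/(1+c["k1"]*(q@q))
    d=np.asarray(c["rotation"])@np.array([q[0],q[1],1]);return np.asarray(c["eye"]),d/np.linalg.norm(d)
def onz(c,uv,z):
    e,d=ray(c,uv);return e+d*(z-e[2])/d[2]
def tri(*cu):
    A=np.zeros((3,3));b=np.zeros(3);L=[ray(c,u) for c,u in cu]
    for e,d in L:
        P=np.eye(3)-np.outer(d,d);A+=P;b+=P@e
    x=np.linalg.solve(A,b);return x,[np.linalg.norm(np.cross(x-e,d))*1000 for e,d in L]
def proj(c,X):
    p=np.asarray(c["rotation"]).T@(np.asarray(X)-c["eye"]);q=p[:2]/p[2];q=q*(1+c["k1"]*(q@q));K=c["camera_matrix"]
    return np.array([K[0,0]*q[0]+K[0,2],K[1,1]*q[1]+K[1,2]])
E
python3 - <<'E'
from h import *
np.set_printoptions(precision=4,suppress=True)
d=pickle.load(open("d0.pkl","rb"));T=d["top"];S=d["scene"]
def t(ox,oy,k): return lambda x,y:((x+.5)/k+ox-.5,(y+.5)/k+oy-.5)
# board top
f=t(370,200,7);g=t(145,115,6)
A=[onz(T,f(*p),.175) for p in [(207,243),(208,272),(687,357),(687,386)]];print("board T",*A)
B=[onz(S,g(*p),.175) for p in [(115,48),(126,66),(340,160),(328,166)]];print("board S",*B)
# tri for z of corners (+x edge ends)
print(tri((T,f(207,243)),(S,g(340,160))),tri((T,f(687,357)),(S,g(115,48))))
# pegs tips
f=t(220,195,7);g=t(235,190,7)
for a,b in [((217,207),(460,240)),((511,243),(235,137))]:
    print("peg",onz(T,f(*a),.04),onz(S,g(*b),.04),tri((T,f(*a)),(S,g(*b))))
print("base top corners T",*[onz(T,f(*p),.022) for p in [(109,70),(652,142),(620,397),(80,327)]])
print("base S",*[onz(S,g(*p),.022) for p in [(210,63),(616,242),(500,395),(82,200)]])
# box
f=t(105,215,6);g=t(345,170,6)
C=[onz(T,f(*p),.09) for p in [(92,60),(487,84),(463,407),(60,380)]];print("box T",*C)
C=[onz(S,g(*p),.09) for p in [(460,450),(85,320),(187,150),(530,268)]];print("box S",*C)
# clip pin (z .11)
print("pin T ends",onz(T,f(180,388),.11),onz(T,f(262,388),.11))
# handle ends z .134+... 
print("handle back end T",[onz(T,f(*p),.154) for p in [(145,302),(225,306),(215,482),(132,478)]])
print("handle S (front handle end)",[onz(S,g(*p),.154) for p in [(390,45),(462,65)]])
E
```

```text
board T [ 0.5232 -0.2524  0.175 ] [ 0.5146 -0.2525  0.175 ] [ 0.4902 -0.398   0.175 ] [ 0.4816 -0.3976  0.175 ]
board S [ 0.4858 -0.3974  0.175 ] [ 0.4962 -0.3831  0.175 ] [ 0.5163 -0.2509  0.175 ] [ 0.5226 -0.2531  0.175 ]
(array([ 0.5219, -0.249 ,  0.1796]), [np.float64(2.075581062120114), np.float64(2.075581062120174)]) (array([ 0.4895, -0.3953,  0.178 ]), [np.float64(1.190108179085), np.float64(1.1901081790849537)])
peg [0.5544 0.0581 0.04  ] [0.5567 0.0595 0.04  ] (array([0.5545, 0.0584, 0.0376]), [np.float64(0.20697403513520812), np.float64(0.20697403513523088)])
peg [ 0.5433 -0.0405  0.04  ] [ 0.5444 -0.0395  0.04  ] (array([ 0.5433, -0.0403,  0.0388]), [np.float64(0.2268940802052907), np.float64(0.22689408020524027)])
base top corners T [0.6029 0.0965 0.022 ] [ 0.5801 -0.0898  0.022 ] [ 0.4928 -0.0788  0.022 ] [0.5148 0.1046 0.022 ]
base S [ 0.4938 -0.0772  0.022 ] [0.5152 0.1055 0.022 ] [0.6044 0.0971 0.022 ] [ 0.5843 -0.0846  0.022 ]
box T [0.5451 0.3483 0.09  ] [0.5379 0.2002 0.09  ] [0.4193 0.2053 0.09  ] [0.4268 0.3545 0.09  ]
box S [0.5409 0.3519 0.09  ] [0.5374 0.2025 0.09  ] [0.4194 0.2092 0.09  ] [0.4282 0.3558 0.09  ]
pin T ends [0.4253 0.3037 0.11  ] [0.4258 0.274  0.11  ]
handle back end T [array([0.4558, 0.3039, 0.154 ]), array([0.4548, 0.2761, 0.154 ]), array([0.395 , 0.2772, 0.154 ]), array([0.3959, 0.3058, 0.154 ])]
handle S (front handle end) [array([0.3942, 0.277 , 0.154 ]), array([0.3941, 0.3063, 0.154 ])]
```

The views agree within about 2 mm:

| Thing | Centre (x, y) | Yaw |
|---|---|---|
| Board | (0.502, -0.325) | about -12.8° |
| Base | (0.549, 0.009) | -6.5° |
| Clip | (0.4255, 0.290) | about -2.8° |

First I turn the jaws in line with the board.

servo_tool(deltas=[{"slide": [0, 0, -0.6], "spin": -1}, {"slide": [0, 0, -0.6], "spin": -1}, {"slide": [0, 0, 0], "spin": -1}, {"slide": [0, 0, 0], "spin": -1}, {"slide": [0, 0, 0], "spin": -1}, {"slide": [0, 0, 0], "spin": -1}, {"slide": [0, 0, 0], "spin": -1}, {"slide": [0, 0, 0], "spin": -0.8}], gripper=0)

```text
time_s: 0.95
tcp_pos: [0.1599, -0.6015, 0.2268]
ee_rot: [[-0.177, -0.984, -0.003], [-0.984, 0.177, 0.009], [-0.009, 0.005, -1.0]]
wrist_force: [0.7, 0.3, 0.0]
gripper_width: 0.999
```

```bash
cat > go.py <<'E'
import sys
from station import sense,r
from h import *
np.set_printoptions(precision=4,suppress=True)
def go(x,y,zg,yaw):
    # zg = grasp-point height; yaw = wanted angle of tool y (deg)
    s=sense();R=np.asarray(s["ee_rot"]);g=s["tcp_pos"]-r.grasp_offset*R[:,2]
    d=R.T@(np.array([x,y,zg])-g)/.025
    a=np.degrees(np.arctan2(R[1,1],R[0,1]));e=(yaw-a+90)%180-90
    print("t",s["time_s"],"grasp",g,"yaw",a%180,"| slide units",d,"spin units",-e/8,"w",s["gripper_width"],"F",s["wrist_force"],"M",s["moment"],"z",R[:,2])
if __name__=="__main__": go(*map(float,sys.argv[1:5]))
E
python3 go.py .5024 -.3251 .20 167.2
```

```text
t 0.95 grasp [ 0.1599 -0.6016  0.2455] yaw 169.78850051239462 | slide units [-13.2992 -11.5288   1.8828] spin units 0.3235625640493289 w 0.9988704137842825 F [0.7242 0.3068 0.0105] M [-0.0135  0.0035 -0.0189] z [-0.0029  0.0094 -1.    ]
```

servo_tool(deltas=[{"slide": [-1, -0.9, 0], "spin": 0.3}, {"slide": [-1, -0.9, 0], "spin": 0}, {"slide": [-1, -0.9, 0], "spin": 0}, {"slide": [-1, -0.9, 0], "spin": 0}, {"slide": [-1, -0.9, 0], "spin": 0}, {"slide": [-1, -0.9, 0], "spin": 0}, {"slide": [-1, -0.9, 0], "spin": 0}, {"slide": [-1, -0.9, 0], "spin": 0}, {"slide": [-1, -0.9, 0], "spin": 0}, {"slide": [0, 0, 0], "spin": 0}])

```text
time_s: 1.95
tcp_pos: [0.4129, -0.4173, 0.223]
ee_rot: [[-0.222, -0.975, -0.007], [-0.975, 0.222, 0.016], [-0.014, 0.011, -1.0]]
wrist_force: [-0.8, 0.1, 0.1]
gripper_width: 0.999
```

```bash
python3 go.py .5024 -.3251 .22 167.2
```

```text
t 1.95 grasp [ 0.413  -0.4176  0.2416] yaw 167.17369338147495 | slide units [-4.3882 -2.674   0.8997] spin units -0.003288327315630113 w 0.9989014679672213 F [-0.8296  0.068   0.0551] M [-0.0184  0.0704 -0.0192] z [-0.0074  0.0164 -0.9998]
```

servo_tool(deltas=[{"slide": [-0.9, -0.5, 0], "spin": 0}, {"slide": [-0.9, -0.5, 0], "spin": 0}, {"slide": [-0.9, -0.5, 0], "spin": 0}, {"slide": [-0.8, -0.5, 0], "spin": 0}, {"slide": [-0.7, -0.5, 0], "spin": 0}, {"slide": [0, 0, 0], "spin": 0}, {"slide": [0, 0, 0], "spin": 0}])

```text
time_s: 2.65
tcp_pos: [0.497, -0.3263, 0.221]
ee_rot: [[-0.224, -0.975, -0.013], [-0.975, 0.223, 0.019], [-0.016, 0.017, -1.0]]
wrist_force: [0.6, -0.3, 0.8]
gripper_width: 1.003
```

```bash
python3 go.py .5024 -.3251 .22 167.2
python3 - <<'E'
from station import optics
from h import *
d={}
for n in ["wrist","top"]:
    c=optics.capture(n);d[n]=c;cv2.imwrite(f"pics/{n}1.png",c["frame"][:,:,::-1])
pickle.dump(d,open("d1.pkl","wb"))
E
```

```text
t 2.65 grasp [ 0.4972 -0.3266  0.2397] yaw 167.09280261564425 | slide units [-0.0934 -0.2015  0.7872] spin units -0.013399673044467875 w 1.0028469674814597 F [ 0.6091 -0.2867  0.7895] M [ 0.0087  0.0965 -0.0165] z [-0.0133  0.0191 -0.9997]
```

View pics/wrist1.png

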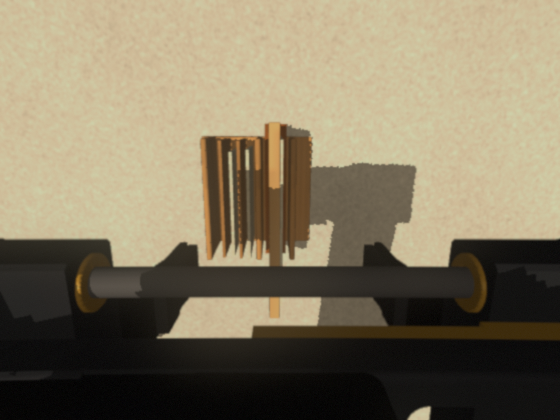

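The wrist view shows the board's top edge as an upright band at columns 268–280, from row 123 to 318. It runs parallel to the fingers' midline at about column 280.

Run:
```python
from h import *
np.set_printoptions(precision=4,suppress=True)
d=pickle.load(open("d1.pkl","rb"));W=d["wrist"];im=W["frame"]
for y in (124,140,160,180,200,220,240,260,310,316,318): print(y,im[y,258:292:2].sum(1))
for p in [(267.5,123),(280,123),(270,318.),(279.5,318)]: print(p,onz(W,p,.175))
cv2.imwrite("pics/w1z.png",cv2.resize(im[110:330,230:310,::-1],None,fx=4,fy=2.7))
```

```text
124 [550 547 553 471 334 351 464 469 468 470 457 337 353 345 363 514 500]
140 [352 213 174 204 165 289 463 465 457 455 434 417 464 204 181 180 158]
160 [360 248 171 200 155 282 459 464 456 453 432 431 486 185 193 169 162]
180 [204 172 159 199 163 254 424 433 433 438 420 422 462 180 194 165 165]
200 [212 188 154 194 165 165 219 223 228 231 230 246 245 151 193 153 174]
220 [220 191 154 201 173 170 218 229 229 234 235 250 253 161 196 156 193]
240 [388 268 185 305 195 169 223 236 236 241 239 276 237 169 211 161 205]
260 [524 516 540 550 543 497 268 239 241 241 244 280 418 554 555 546 502]
310 [524 540 542 539 538 502 430 450 455 454 437 509 533 528 538 537 536]
316 [531 548 545 535 522 507 445 453 454 456 441 515 539 547 535 535 539]
318 [540 552 543 534 525 527 513 512 516 514 506 531 536 539 541 532 537]
(267.5, 123) [ 0.4885 -0.3969  0.175 ]
(280, 123) [ 0.4803 -0.395   0.175 ]
(270, 318.0) [ 0.5213 -0.2517  0.175 ]
(279.5, 318) [ 0.514  -0.2499  0.175 ]
```

View pics/w1z.png

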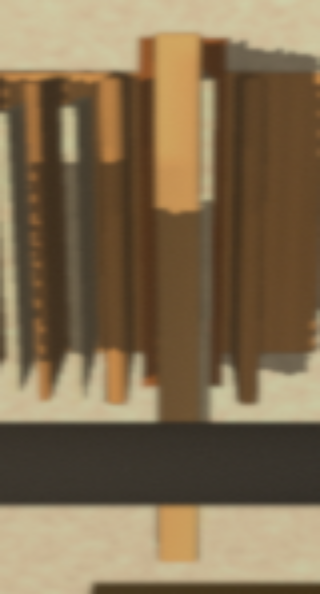

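```bash
python3 go.py .5016 -.324 .150 167.2
```

```text
t 2.75 grasp [ 0.497  -0.327   0.2398] yaw 167.03546325301028 | slide units [-0.103  -0.2138  3.592 ] spin units -0.020567093373713874 w 0.9999461053796841 F [-0.2784 -0.6051  0.7276] M [-0.0034  0.0608  0.0534] z [-0.013   0.019  -0.9997]
```

servo_tool(deltas=[{"slide": [-0.1, -0.21, 0], "spin": 0}, {"slide": [0, 0, 0.6], "spin": 0}, {"slide": [0, 0, 0.7], "spin": 0}, {"slide": [0, 0, 0.7], "spin": 0}, {"slide": [0, 0, 0.7], "spin": 0}, {"slide": [0, 0, 0.6], "spin": 0}, {"slide": [0, 0, 0.2], "spin": 0}, {"slide": [0, 0, 0], "spin": 0}])

```text
time_s: 3.55
tcp_pos: [0.5004, -0.329, 0.1323]
ee_rot: [[-0.232, -0.973, -0.009], [-0.973, 0.232, 0.017], [-0.014, 0.013, -1.0]]
wrist_force: [0.7, -0.1, 0.5]
gripper_width: 0.998
```

```bash
python3 go.py .5016 -.324 .150 167.2
```

```text
t 3.55 grasp [ 0.5005 -0.3293  0.151 ] yaw 166.5728569833515 | slide units [-0.2166  0.0077  0.042 ] spin units -0.07839287708106113 w 0.9977734814345968 F [ 0.7301 -0.1044  0.5429] M [-0.0156  0.0875  0.0497] z [-0.0094  0.0169 -0.9998]
```

servo_tool(deltas=[{"slide": [-0.22, 0, 0.02], "spin": -0.08}, {"slide": [0, 0, 0], "spin": 0}])

```text
time_s: 3.75
tcp_pos: [0.5023, -0.3242, 0.1331]
ee_rot: [[-0.221, -0.975, -0.007], [-0.975, 0.221, 0.016], [-0.014, 0.011, -1.0]]
wrist_force: [0.8, -0.2, 0.4]
gripper_width: 0.998
```

servo_tool(deltas=[{"slide": [0, 0, 0], "spin": 0}, {"slide": [0, 0, 0], "spin": 0}, {"slide": [0, 0, 0], "spin": 0}, {"slide": [0, 0, 0], "spin": 0}, {"slide": [0, 0, 0], "spin": 0}, {"slide": [0, 0, 0], "spin": 0}, {"slide": [0, 0, 0], "spin": 0}, {"slide": [0, 0, 0], "spin": 0}], gripper=255)

```text
time_s: 4.55
tcp_pos: [0.5037, -0.3244, 0.1357]
ee_rot: [[-0.22, -0.975, -0.003], [-0.975, 0.22, 0.014], [-0.013, 0.006, -1.0]]
wrist_force: [0.0, -0.3, -0.1]
gripper_width: 0.359
```

```bash
python3 go.py .5016 -.324 .150 167.2
```

```text
t 4.55 grasp [ 0.5037 -0.3247  0.1544] yaw 167.27663402848654 | slide units [-0.005   0.0886  0.1753] spin units 0.009579253560819012 w 0.35936426294299006 F [ 0.0227 -0.3409 -0.0544] M [-0.034   0.0609  0.0417] z [-0.0032  0.0139 -0.9999]
```

servo_tool(deltas=[{"slide": [0, 0, 0.1], "spin": 0}, {"slide": [0, 0, 0], "spin": 0}, {"slide": [0, 0, 0], "spin": 0}, {"slide": [0, 0, 0], "spin": 0}, {"slide": [0, 0, 0], "spin": 0}, {"slide": [0, 0, 0], "spin": 0}])

```text
time_s: 5.15
tcp_pos: [0.5029, -0.3243, 0.1328]
ee_rot: [[-0.22, -0.975, -0.005], [-0.975, 0.22, 0.014], [-0.013, 0.008, -1.0]]
wrist_force: [-0.4, 0.2, 0.5]
gripper_width: 0.111
```

```bash
python3 go.py .5016 -.324 .250 167.2
```

```text
t 5.15 grasp [ 0.503  -0.3245  0.1515] yaw 167.28341261411103 | slide units [-0.0595  0.0914 -3.9384] spin units 0.010426576763880036 w 0.11129008926756982 F [-0.403   0.2013  0.5232] M [0.0377 0.1965 0.039 ] z [-0.0051  0.0144 -0.9999]
```

Gripped at about 10 mm width. Next I lift the board about 105 mm.

servo_tool(deltas=[{"slide": [0, 0, 0], "spin": 0}, {"slide": [0, 0, -0.4], "spin": 0}, {"slide": [0, 0, -0.6], "spin": 0}, {"slide": [0, 0, -0.7], "spin": 0}, {"slide": [0, 0, -0.7], "spin": 0}, {"slide": [0, 0, -0.7], "spin": 0}, {"slide": [0, 0, -0.7], "spin": 0}, {"slide": [0, 0, -0.5], "spin": 0}, {"slide": [0, 0, 0], "spin": 0}])

```text
time_s: 6.05
tcp_pos: [0.5028, -0.3251, 0.2446]
ee_rot: [[-0.222, -0.975, -0.007], [-0.975, 0.221, 0.017], [-0.015, 0.011, -1.0]]
wrist_force: [0.6, 0.1, -1.3]
gripper_width: 0.109
```

```bash
python3 go.py .5495 .009 .260 173.5
python3 - <<'E'
from station import optics
from h import *
d={}
for n in ["scene","top"]:
    c=optics.capture(n);d[n]=c
cv2.imwrite("pics/s2.png",np.hstack([cv2.resize(d["scene"]["frame"][90:230,110:260,::-1],None,fx=2.6,fy=2.6),cv2.resize(d["top"]["frame"][160:300,360:510,::-1],None,fx=2.6,fy=2.6)]))
E
```

```text
t 6.05 grasp [ 0.503  -0.3254  0.2633] yaw 167.2031647505861 | slide units [-13.4515   1.1461   0.3515] spin units -0.7871044061767378 w 0.10887582998721694 F [ 0.5574  0.1288 -1.2552] M [-0.0224  0.0282  0.0441] z [-0.0072  0.0174 -0.9998]
```

View pics/s2.png

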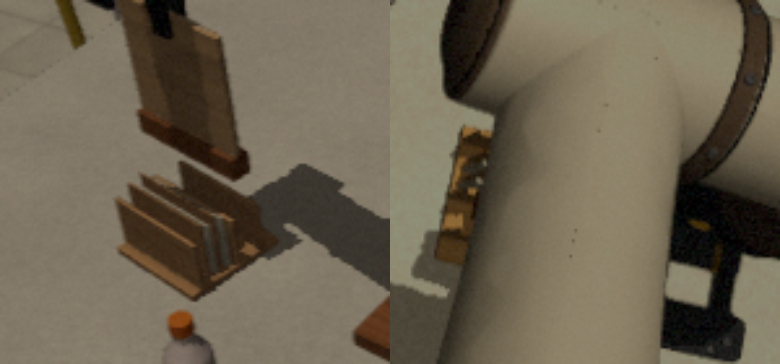

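The board hangs upright, clear of the rack. Now I carry it over to the base.

servo_tool(deltas=[{"slide": [-0.5, 0.1, -0.1], "spin": 0}, {"slide": [-0.8, 0.1, 0], "spin": 0}, {"slide": [-1, 0.1, 0], "spin": 0}, {"slide": [-1, 0.1, 0], "spin": 0}, {"slide": [-1, 0.1, 0], "spin": 0}, {"slide": [-1, 0.1, 0], "spin": 0}, {"slide": [-1, 0.1, 0], "spin": 0}, {"slide": [-1, 0.1, 0], "spin": 0}, {"slide": [-1, 0.1, 0], "spin": 0}, {"slide": [-1, 0.1, 0], "spin": 0}])

```text
time_s: 7.15
tcp_pos: [0.523, -0.0785, 0.2397]
ee_rot: [[-0.227, -0.973, -0.031], [-0.974, 0.226, 0.026], [-0.019, 0.036, -0.999]]
wrist_force: [0.3, 0.1, -1.7]
gripper_width: 0.114
```

```bash
python3 go.py .5495 .009 .260 173.5
```

```text
t 7.15 grasp [ 0.5236 -0.079   0.2584] yaw 166.9183410576934 | slide units [-3.665  -0.2097 -0.0041] spin units -0.8227073677883254 w 0.11434126002524542 F [ 0.2579  0.0732 -1.7051] M [-0.0825 -0.0444 -0.0238] z [-0.0305  0.0263 -0.9992]
```

servo_tool(deltas=[{"slide": [-0.9, -0.05, 0], "spin": -0.4}, {"slide": [-0.9, -0.1, 0], "spin": -0.4}, {"slide": [-0.8, -0.1, 0], "spin": 0}, {"slide": [-0.5, -0.1, 0], "spin": 0}, {"slide": [-0.2, 0, 0], "spin": 0}, {"slide": [0, 0, 0], "spin": 0}, {"slide": [0, 0, 0], "spin": 0}])

```text
time_s: 7.85
tcp_pos: [0.5406, 0.0104, 0.2368]
ee_rot: [[-0.107, -0.993, -0.041], [-0.994, 0.106, 0.026], [-0.021, 0.043, -0.999]]
wrist_force: [-0.7, -0.1, -1.0]
gripper_width: 0.111
```

```bash
python3 go.py .5495 .009 .260 173.5
python3 - <<'E'
from station import optics
from h import *
d={}
for n in ["scene","top","wrist"]:
    c=optics.capture(n);d[n]=c
pickle.dump(d,open("d3.pkl","wb"))
cv2.imwrite("pics/s3.png",np.hstack([cv2.resize(d["scene"]["frame"][120:270,200:360,::-1],None,fx=2.4,fy=2.4),cv2.resize(d["wrist"]["frame"][:,:,::-1],(400,360))]))
E
```

```text
t 7.85 grasp [0.5414 0.0099 0.2555] yaw 173.91436206796982 | slide units [-0.0035 -0.319  -0.1941] spin units 0.05179525849622735 w 0.11129418408038935 F [-0.7275 -0.1429 -0.9937] M [-0.0606  0.0114 -0.0127] z [-0.0407  0.0259 -0.9988]
```

View pics/s3.png

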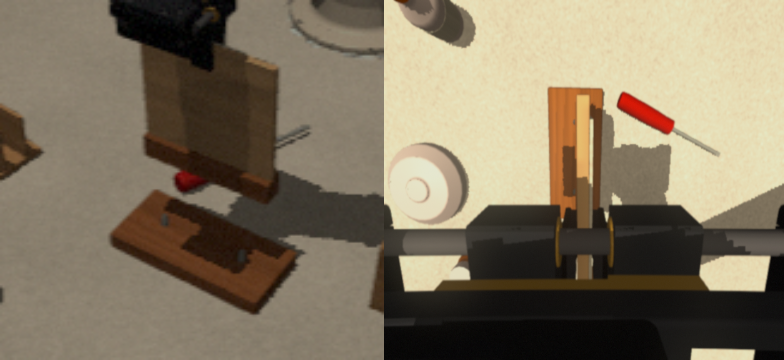

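```bash
cat > bp.py <<'E'
from station import sense,r
from h import *
np.set_printoptions(precision=4,suppress=True)
zb0=.010
def board():
    # tool pose at grasp
    y=np.radians(167.28);Yt=np.array([-.975,.220,.008]);Zt=np.array([-.0051,.0144,-.9999])
    Yt-=Zt*(Yt@Zt);Yt/=np.linalg.norm(Yt);Zt/=np.linalg.norm(Zt)
    Rg=np.c_[np.cross(Yt,Zt),Yt,Zt];tg=np.array([.5029,-.3243,.1328])
    a=np.radians(-12.72);Rb=np.array([[np.cos(a),-np.sin(a),0],[np.sin(a),np.cos(a),0],[0,0,1]])
    # board centre: along tool y centred in the grip; along tool x from images (0.5018,-0.3243)
    pb=np.array([.5027,-.3243,zb0])
    s=sense();R=np.asarray(s["ee_rot"])
    return R@Rg.T@Rb, s["tcp_pos"]+R@Rg.T@(pb-tg)
if __name__=="__main__":
    R,p=board();print("board origin",p,"z axis",R[:,2],"yaw",np.degrees(np.arctan2(-R[0,1],R[1,1])))
E
python3 bp.py
python3 - <<'E'
from bp import *
d=pickle.load(open("d3.pkl","rb"));R,p=board()
S=d["scene"];T=d["top"]
for n,q in [("+x+y bot",(.012,.075,0)),("+x-y bot",(.012,-.075,0)),("+x-y top rail",(.012,-.075,.026)),("+x+y top rail",(.012,.075,.026))]:
    u=proj(S,p+R@np.array(q));print(n,u,(u-[200,120]+.5)*5-.5)
cv2.imwrite("pics/s3b.png",cv2.resize(S["frame"][120:240,200:360,::-1],None,fx=5,fy=5))
E
```

```text
board origin [0.5365 0.0115 0.1143] z axis [ 0.0334 -0.0123  0.9994] yaw -6.153585447880796
+x+y bot [310.9545 205.4395] [556.7723 429.1976]
+x-y bot [259.8015 184.4546] [301.0073 324.2732]
+x-y top rail [259.2238 176.7206] [298.1189 285.6029]
+x+y top rail [311.261 197.617] [558.3052 390.0849]
```

View pics/s3b.png

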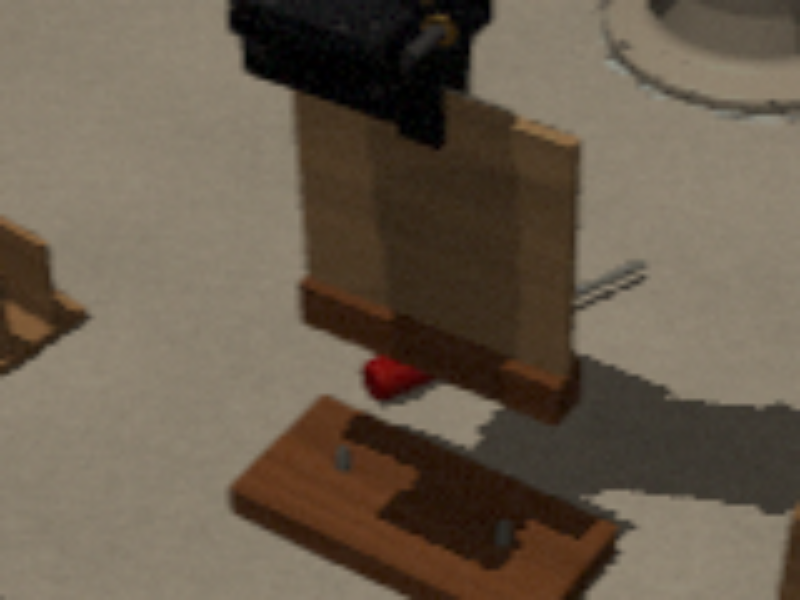

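```bash
cat > gob.py <<'E'
import sys
from bp import *
def gob(x,y,z,yaw=-6.5):
    R,p=board();s=sense();Rt=np.asarray(s["ee_rot"])
    print("t",s["time_s"],"board",p,"zax",R[:,2],"| slide",Rt.T@(np.array([x,y,z])-p)/.025,"spin",-(yaw-np.degrees(np.arctan2(-R[0,1],R[1,1])))/8,"w",s["gripper_width"],"F",s["wrist_force"],"M",s["moment"])
if __name__=="__main__": gob(*map(float,sys.argv[1:4]))
E
python3 gob.py .5495 .009 .060
```

```text
t 8.0 board [0.5365 0.0115 0.1143] zax [ 0.0334 -0.0123  0.9994] | slide [ 0.0905 -0.621   2.1477] spin 0.04330181901490049 w 0.1133390753098094 F [ 0.5529 -0.3991 -1.8625] M [-0.0701 -0.0463 -0.0093]
```

servo_tool(deltas=[{"slide": [0.05, -0.3, 0], "spin": 0.05}, {"slide": [0.05, -0.3, 0.2], "spin": 0}, {"slide": [0, 0, 0.4], "spin": 0}, {"slide": [0, 0, 0.4], "spin": 0}, {"slide": [0, 0, 0.4], "spin": 0}, {"slide": [0, 0, 0.3], "spin": 0}, {"slide": [0, 0, 0.1], "spin": 0}, {"slide": [0, 0, 0], "spin": 0}])

```text
time_s: 8.8
tcp_pos: [0.5537, 0.0048, 0.1857]
ee_rot: [[-0.118, -0.992, -0.043], [-0.993, 0.117, 0.026], [-0.02, 0.046, -0.999]]
wrist_force: [0.2, 0.2, -0.6]
gripper_width: 0.111
```

```bash
python3 gob.py .5495 .009 .050;  python3 - <<'E'
from station import optics
from bp import *
S=optics.capture("scene");pickle.dump(S,open("s4.pkl","wb"));R,p=board()
for n,q in [("+x+y bot",(.012,.075,0)),("+x-y bot",(.012,-.075,0))]:
    u=proj(S,p+R@np.array(q));print(n,u,(u-[220,150]+.5)*6-.5)
cv2.imwrite("pics/s4b.png",cv2.resize(S["frame"][150:250,220:340,::-1],None,fx=6,fy=6))
E
```

```text
t 8.8 board [0.549  0.0062 0.063 ] zax [ 0.0369 -0.0117  0.9993] | slide [-0.102  -0.0315  0.52  ] spin -0.03407073456361209 w 0.11063497648533246 F [ 0.1576  0.23   -0.578 ] M [-0.0727 -0.0949 -0.0161]
+x+y bot [305.7468 223.181 ] [516.9806 441.5862]
+x-y bot [256.4975 201.3509] [221.485  310.6054]
```

View pics/s4b.png

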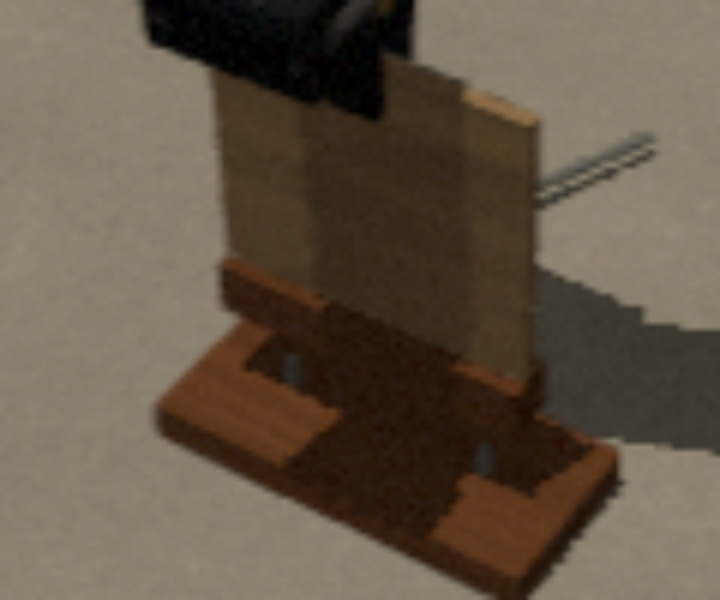

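Run:
```python
from h import *
S=pickle.load(open("s4.pkl","rb"))
im=S["frame"][180:240,240:330,::-1].astype(float)
im=np.clip((im/255)**.5*300,0,255).astype(np.uint8)
cv2.imwrite("pics/s4c.png",cv2.resize(im,None,fx=8,fy=8,interpolation=cv2.INTER_CUBIC))
```

```text
(no output)
```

View pics/s4c.png

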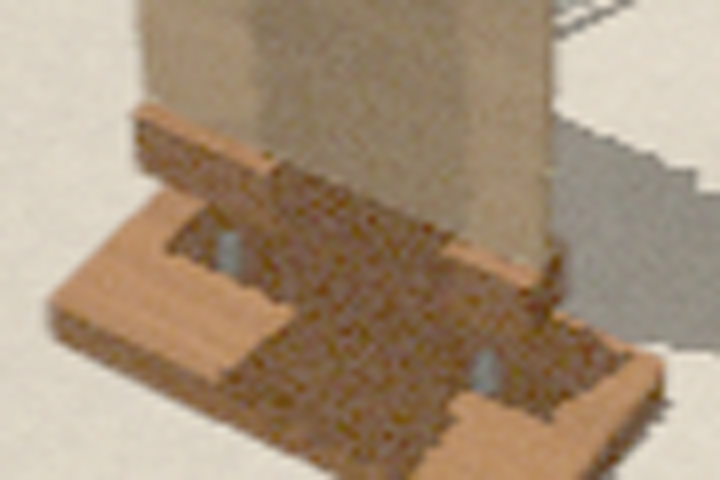

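Run:
```python
from bp import *
S=pickle.load(open("s4.pkl","rb"));R,p=board()
f=lambda x,y:((x+.5)/8+240-.5,(y+.5)/8+180-.5)
for q,u in [((.012,-.075,.026),(134,104)),((.012,.075,.026),(542,291)),((.012,-.075,0),(138,169))]:
    X=p+R@np.array(q);print("pred",X,"seen",onz(S,f(*u),X[2]), "pred px",(proj(S,X)-[240,180]+.5)*8-.5)
for u in [(229,232),(485,350)]: print("peg",onz(S,f(*u),.04))
```

```text
pred [ 0.5531 -0.0699  0.0882] seen [ 0.5472 -0.0718  0.0882] pred px [130.456  116.4458]
pred [0.5708 0.0791 0.0893] seen [0.5694 0.0821 0.0893] pred px [531.0599 290.7076]
pred [ 0.5522 -0.0696  0.0622] seen [ 0.5495 -0.0701  0.0622] pred px [135.4801 174.3072]
peg [ 0.5424 -0.0404  0.04  ]
peg [0.555  0.0585 0.04  ]
```

```bash
python3 gob.py .5503 .009 .042; python3 gob.py .5503 .009 .022
```

```text
t 8.85 board [0.5491 0.0063 0.0632] zax [ 0.0365 -0.0118  0.9993] | slide [-0.0955 -0.0736  0.8474] spin -0.0340227968793827 w 0.11336555778655875 F [-0.4234  0.3474 -2.4463] M [-0.0833 -0.0329 -0.0467]
t 8.85 board [0.5491 0.0063 0.0632] zax [ 0.0365 -0.0118  0.9993] | slide [-0.0792 -0.1102  1.6464] spin -0.0340227968793827 w 0.11336555778655875 F [-0.4234  0.3474 -2.4463] M [-0.0833 -0.0329 -0.0467]
```

servo_tool(deltas=[{"slide": [-0.1, -0.07, 0.1], "spin": -0.03}, {"slide": [0, 0, 0.3], "spin": 0}, {"slide": [0, 0, 0.3], "spin": 0}, {"slide": [0, 0, 0.1], "spin": 0}])

```text
time_s: 9.25
tcp_pos: [0.5562, 0.0083, 0.166]
ee_rot: [[-0.113, -0.993, -0.039], [-0.993, 0.112, 0.026], [-0.022, 0.042, -0.999]]
wrist_force: [0.3, -0.1, -2.6]
gripper_width: 0.114
```

```bash
python3 gob.py .5503 .009 .022;python3 - <<'E'
from station import optics
from h import *
S=optics.capture("scene");pickle.dump(S,open("s5.pkl","wb"))
im=S["frame"][180:240,240:330,::-1].astype(float)
im=np.clip((im/255)**.5*300,0,255).astype(np.uint8)
cv2.imwrite("pics/s5c.png",cv2.resize(im,None,fx=8,fy=8,interpolation=cv2.INTER_CUBIC))
E
```

```text
t 9.25 board [0.552  0.0099 0.0433] zax [ 0.0326 -0.0127  0.9994] | slide [0.0615 0.0274 0.8524] spin 0.002411561557873698 w 0.11365376017181618 F [ 0.3431 -0.0764 -2.5661] M [-0.0905 -0.0189 -0.0011]
```

View pics/s5c.png

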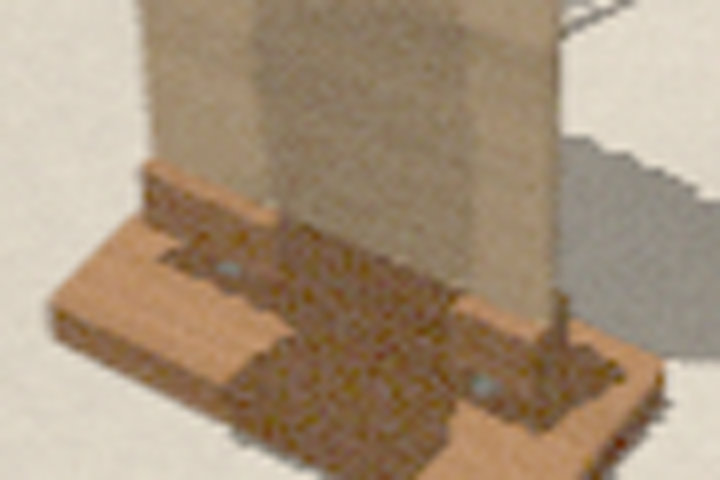

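Run:
```python
from bp import *
S=pickle.load(open("s5.pkl","rb"));R,p=board()
f=lambda x,y:((x+.5)/8+240-.5,(y+.5)/8+180-.5)
for q,u in [((.012,-.075,.026),(145,158)),((.012,.075,.026),(550,345)),((.012,-.075,0),(147,224))]:
    X=p+R@np.array(q);print("pred",X,"seen",onz(S,f(*u),X[2]), "pred px",(proj(S,X)-[240,180]+.5)*8-.5)
```

```text
pred [ 0.5561 -0.0664  0.068 ] seen [ 0.5493 -0.0673  0.068 ] pred px [137.7    171.3314]
pred [0.5731 0.0827 0.0693] seen [0.5711 0.0865 0.0693] pred px [535.9575 345.1677]
pred [ 0.5553 -0.0661  0.042 ] seen [ 0.5529 -0.0656  0.042 ] pred px [142.4806 227.9579]
```

servo_tool(deltas=[{"slide": [0.06, 0, 0.1], "spin": 0}, {"slide": [0, 0, 0.25], "spin": 0}, {"slide": [0, 0, 0.25], "spin": 0}])

```text
time_s: 9.6
tcp_pos: [0.5552, 0.0071, 0.1507]
ee_rot: [[-0.114, -0.993, -0.039], [-0.993, 0.113, 0.026], [-0.022, 0.042, -0.999]]
wrist_force: [-0.4, 0.4, -0.6]
gripper_width: 0.115
```

```bash
python3 gob.py .5503 .009 .022
```

```text
t 9.6 board [0.551  0.0087 0.028 ] zax [ 0.0327 -0.0127  0.9994] | slide [-0.005   0.0192  0.2405] spin 0.0007544743798973963 w 0.11510120482959595 F [-0.4217  0.4042 -0.6201] M [ 0.24    0.6106 -0.0794]
```

servo_tool(deltas=[{"slide": [0, 0, 0.15], "spin": 0}, {"slide": [0, 0, 0.15], "spin": 0}])

```text
time_s: 9.8
tcp_pos: [0.5566, 0.0081, 0.145]
ee_rot: [[-0.112, -0.993, -0.035], [-0.993, 0.111, 0.027], [-0.023, 0.038, -0.999]]
wrist_force: [-2.4, 6.6, 22.5]
gripper_width: 0.114
```

```bash
python3 gob.py .5503 .009 .022
```

```text
t 9.8 board [0.5529 0.0098 0.0222] zax [ 0.0285 -0.0134  0.9995] | slide [0.042  0.0991 0.0115] spin 0.00922066524737497 w 0.11385666043877969 F [-2.3623  6.577  22.4619] M [ 1.9057  1.6563 -0.0587]
```

Run:
```python
from station import optics
from h import *
S=optics.capture("scene");pickle.dump(S,open("s6.pkl","wb"))
im=S["frame"][150:240,230:340,::-1].astype(float)
im=np.clip((im/255)**.5*300,0,255).astype(np.uint8)
cv2.imwrite("pics/s6c.png",cv2.resize(im,None,fx=6,fy=6,interpolation=cv2.INTER_CUBIC))
```

```text
(no output)
```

View pics/s6c.png

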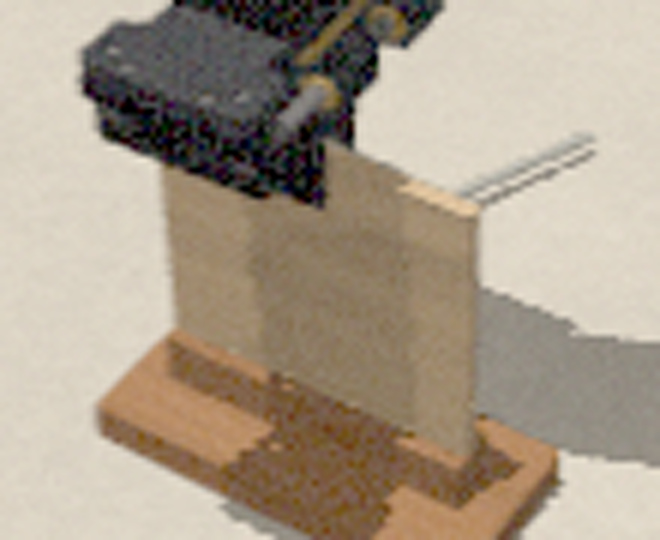

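The rail looks flat on the block with no peg visible. Next I let go.

servo_tool(deltas=[{"slide": [0, 0, 0], "spin": 0}, {"slide": [0, 0, 0], "spin": 0}, {"slide": [0, 0, 0], "spin": 0}, {"slide": [0, 0, 0], "spin": 0}, {"slide": [0, 0, 0], "spin": 0}], gripper=0)

```text
time_s: 10.35
tcp_pos: [0.5585, 0.0081, 0.1464]
ee_rot: [[-0.111, -0.993, -0.03], [-0.994, 0.11, 0.027], [-0.023, 0.033, -0.999]]
wrist_force: [-0.0, 0.8, -0.2]
gripper_width: 0.485
```

```bash
python3 go.py .549 .009 .16 173.5;python3 - <<'E'
from station import optics
from h import *
d={n:optics.capture(n) for n in ["scene","wrist"]};pickle.dump(d,open("d7.pkl","wb"))
f=lambda im:np.clip((im.astype(float)/255)**.5*300,0,255).astype(np.uint8)
cv2.imwrite("pics/s7c.png",np.hstack([cv2.resize(f(d["scene"]["frame"][150:240,230:340,::-1]),None,fx=4,fy=4,interpolation=cv2.INTER_CUBIC),cv2.resize(d["wrist"]["frame"][60:,100:460,::-1],(360,360))]))
E
```

```text
t 10.35 grasp [0.5591 0.0076 0.1651] yaw 173.6868475868874 | slide units [-0.006   0.3989  0.2178] spin units 0.02335594836092625 w 0.48532812014032234 F [-0.0435  0.7615 -0.1968] M [0.0134 0.0171 0.0199] z [-0.03    0.0266 -0.9992]
```

View pics/s7c.png

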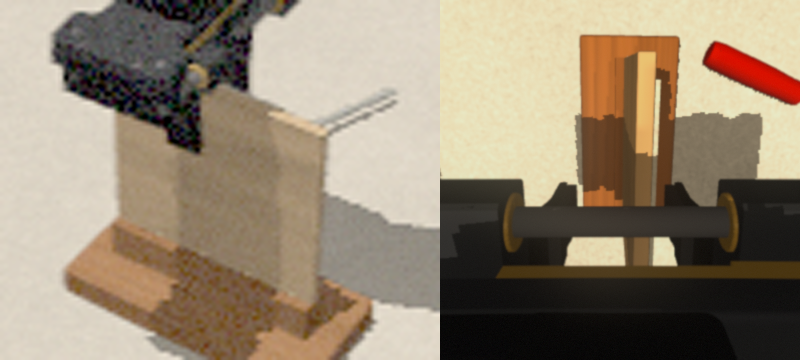

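The board stands home and free of the fingers. I'll rise and finish opening.

servo_tool(deltas=[{"slide": [0, 0.2, 0], "spin": 0}, {"slide": [0, 0, 0], "spin": 0}, {"slide": [0, 0, 0], "spin": 0}, {"slide": [0, 0, -0.5], "spin": 0}, {"slide": [0, 0, -0.8], "spin": 0}, {"slide": [0, 0, -0.8], "spin": 0}, {"slide": [0, 0, -0.8], "spin": 0}, {"slide": [0, 0, -0.6], "spin": 0}, {"slide": [0, 0, 0], "spin": 0}])

```text
time_s: 11.35
tcp_pos: [0.5565, 0.0057, 0.2416]
ee_rot: [[-0.11, -0.994, -0.027], [-0.994, 0.11, 0.026], [-0.022, 0.03, -0.999]]
wrist_force: [0.5, -0.2, -0.0]
gripper_width: 1.0
```

```bash
python3 go.py .4255 .290 .23 177.2;python3 - <<'E'
from station import optics
from h import *
d={n:optics.capture(n) for n in ["scene","wrist","top"]};pickle.dump(d,open("d8.pkl","wb"))
f=lambda im:np.clip((im.astype(float)/255)**.5*300,0,255).astype(np.uint8)
cv2.imwrite("pics/s8.png",np.hstack([cv2.resize(f(d["scene"]["frame"][150:240,230:340,::-1]),None,fx=4,fy=4,interpolation=cv2.INTER_CUBIC),cv2.resize(d["wrist"]["frame"][60:,100:460,::-1],(360,360))]))
E
```

```text
t 11.35 grasp [0.557  0.0053 0.2603] yaw 173.71055217234687 | slide units [-10.7106   6.4384   1.6467] spin units -0.4361809784566404 w 1.0002766708993607 F [ 0.495  -0.2153 -0.0392] M [-0.0539  0.0102  0.0499] z [-0.0272  0.0256 -0.9993]
```

View pics/s8.png

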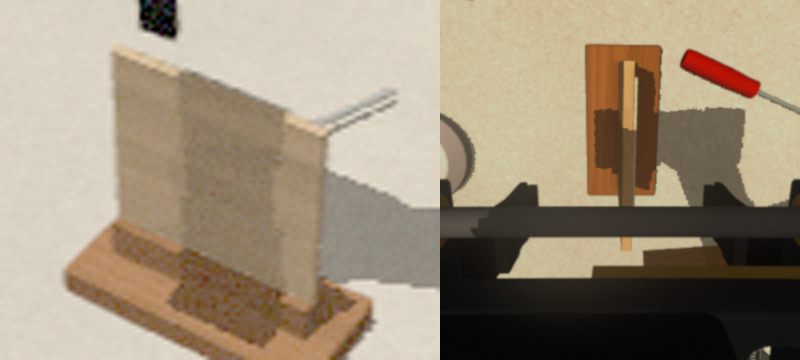

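servo_tool(deltas=[{"slide": [-0.6, 0.4, 0], "spin": -0.44}, {"slide": [-1, 0.6, 0], "spin": 0}, {"slide": [-1, 0.6, 0], "spin": 0}, {"slide": [-1, 0.6, 0], "spin": 0}, {"slide": [-1, 0.6, 0], "spin": 0}, {"slide": [-1, 0.6, 0], "spin": 0}, {"slide": [-1, 0.6, 0], "spin": 0}, {"slide": [-1, 0.6, 0], "spin": 0}, {"slide": [-0.7, 0.5, 0], "spin": 0}, {"slide": [0, 0, 0], "spin": 0}])

```text
time_s: 12.5
tcp_pos: [0.4277, 0.224, 0.2347]
ee_rot: [[-0.051, -0.997, -0.058], [-0.999, 0.051, 0.014], [-0.011, 0.058, -0.998]]
wrist_force: [-0.5, -0.1, -0.3]
gripper_width: 0.999
```

```bash
python3 go.py .4255 .290 .23 177.2
```

```text
t 12.5 grasp [0.4288 0.2238 0.2533] yaw 177.0879278278717 | slide units [-2.6282  0.2125  0.9772] spin units -0.014009021516034892 w 0.998825839229139 F [-0.4664 -0.1157 -0.2652] M [-0.0245 -0.0167 -0.0117] z [-0.0578  0.014  -0.9982]
```

servo_tool(deltas=[{"slide": [-0.8, 0.1, 0], "spin": 0}, {"slide": [-0.9, 0.1, 0], "spin": 0}, {"slide": [-0.7, 0, 0], "spin": 0}, {"slide": [-0.3, 0, 0], "spin": 0}, {"slide": [0, 0, 0], "spin": 0}])

```text
time_s: 13.0
tcp_pos: [0.4252, 0.2912, 0.2316]
ee_rot: [[-0.052, -0.997, -0.064], [-0.999, 0.052, 0.007], [-0.004, 0.064, -0.998]]
wrist_force: [-0.7, -0.7, 0.3]
gripper_width: 0.999
```

```bash
python3 go.py .4255 .290 .142 177.2;python3 - <<'E'
from station import optics
from h import *
d={n:optics.capture(n) for n in ["scene","wrist","top"]};pickle.dump(d,open("d9.pkl","wb"))
f=lambda im:np.clip((im.astype(float)/255)**.5*300,0,255).astype(np.uint8)
cv2.imwrite("pics/s9.png",np.hstack([cv2.resize(f(d["scene"]["frame"][130:270,330:450,::-1]),None,fx=3.5,fy=3.5,interpolation=cv2.INTER_CUBIC)[:420],cv2.resize(d["wrist"]["frame"][:,:,::-1],None,fx=.66,fy=1)]))
E
```

```text
t 13.0 grasp [0.4264 0.2911 0.2502] yaw 177.0256240703655 | slide units [ 0.0609 -0.244   4.3221] spin units -0.021796991204311666 w 0.9990088809996929 F [-0.6855 -0.7485  0.2848] M [-0.0387 -0.0087 -0.0578] z [-0.064   0.0071 -0.9979]
```

View pics/s9.png

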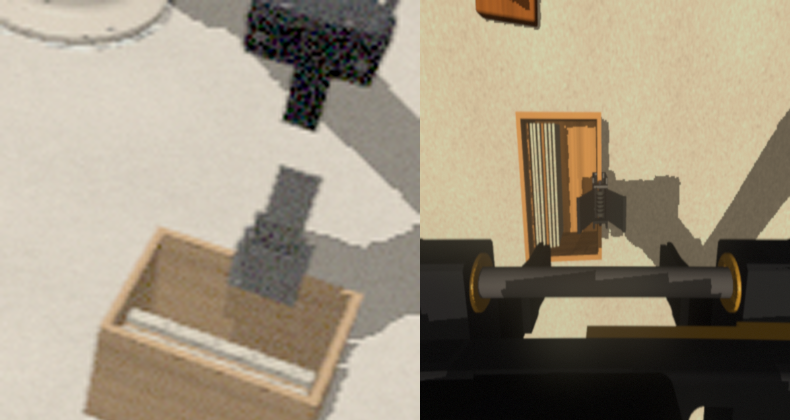

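Run:
```python
from h import *
W=pickle.load(open("d9.pkl","rb"))["wrist"]
f=lambda im:np.clip((im.astype(float)/255)**.5*300,0,255).astype(np.uint8)
cv2.imwrite("pics/w9.png",cv2.resize(f(W["frame"][165:245,225:325,::-1]),None,fx=7,fy=7,interpolation=cv2.INTER_CUBIC))
```

```text
(no output)
```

View pics/w9.png

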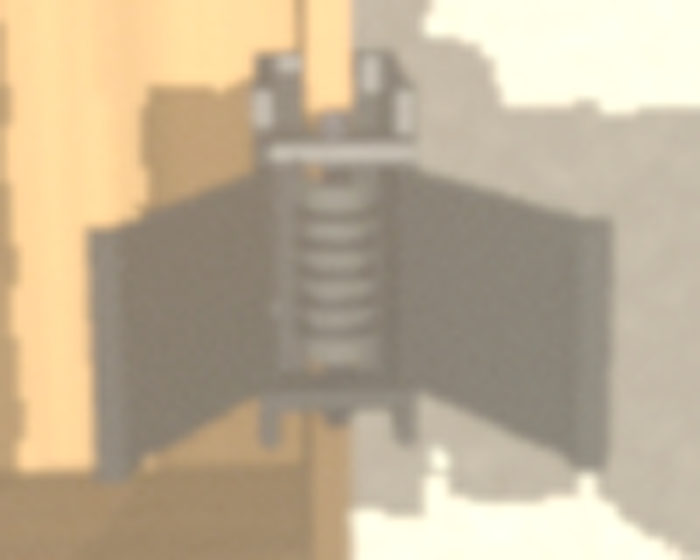

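Run:
```python
from h import *
np.set_printoptions(precision=4,suppress=True)
W=pickle.load(open("d9.pkl","rb"))["wrist"]
f=lambda x,y:((x+.5)/7+225-.5,(y+.5)/7+165-.5)
P=[onz(W,f(*u),.154) for u in [(90,230),(98,480),(610,218),(605,468)]];print(*P,np.mean(P,0))
print("pin",onz(W,f(335,155),.11),onz(W,f(335,395),.11))
# board top from current scene & top
d=pickle.load(open("d9.pkl","rb"))
g=lambda im:np.clip((im.astype(float)/255)**.5*300,0,255).astype(np.uint8)
a=cv2.resize(g(d["scene"]["frame"][150:230,230:330,::-1]),None,fx=7,fy=7,interpolation=cv2.INTER_CUBIC);cv2.imwrite("pics/bs.png",a)
a=cv2.resize(g(d["top"]["frame"][180:270,215:330,::-1]),None,fx=6,fy=6,interpolation=cv2.INTER_CUBIC);cv2.imwrite("pics/bt.png",a)
```

```text
[0.4539 0.2753 0.154 ] [0.4555 0.3055 0.154 ] [0.3934 0.2778 0.154 ] [0.3948 0.3084 0.154 ] [0.4244 0.2917 0.154 ]
pin [0.4237 0.2758 0.11  ] [0.4257 0.3093 0.11  ]
```

View pics/bs.png

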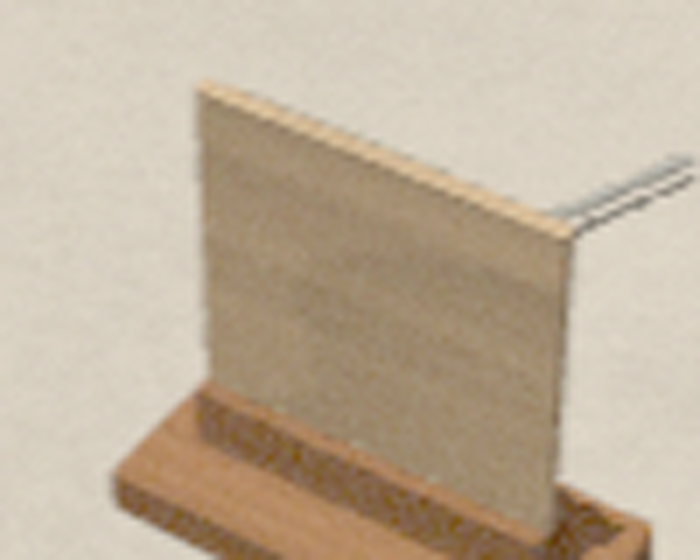

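View pics/bt.png

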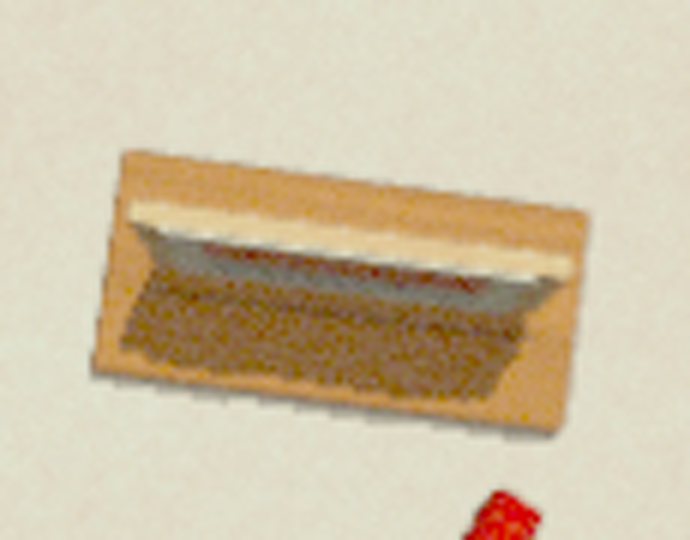

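Both views show the board upright and square on the base; its top edge in the top-view crop runs from (128,213) to (575,267).

```bash
python3 - <<'E'
from h import *
np.set_printoptions(precision=4,suppress=True)
d=pickle.load(open("d9.pkl","rb"));T=d["top"];S=d["scene"]
f=lambda x,y:((x+.5)/6+215-.5,(y+.5)/6+180-.5)
g=lambda x,y:((x+.5)/7+230-.5,(y+.5)/7+150-.5)
P=[onz(T,f(*u),.187) for u in [(128,202),(130,224),(576,255),(574,279)]];print(*P,np.mean(P,0))
Q=[onz(S,g(*u),.187) for u in [(205,80),(197,92),(575,230),(565,240)]];print(*Q,np.mean(Q,0))
print(tri((T,f(128,202)),(S,g(575,230))),tri((T,f(576,255)),(S,g(205,80))))
E
python3 go.py .425 .2912 .142 177.2
```

```text
[0.5616 0.0823 0.187 ] [0.5542 0.0815 0.187 ] [ 0.5454 -0.068   0.187 ] [ 0.5373 -0.0673  0.187 ] [0.5496 0.0071 0.187 ]
[ 0.5391 -0.0652  0.187 ] [ 0.5465 -0.0644  0.187 ] [0.5574 0.083  0.187 ] [0.5636 0.082  0.187 ] [0.5516 0.0089 0.187 ]
(array([0.5609, 0.0831, 0.1897]), [np.float64(1.0822224995813872), np.float64(1.082222499581369)]) (array([ 0.5439, -0.0653,  0.1906]), [np.float64(2.5460426782896626), np.float64(2.5460426782896532)])
t 13.15 grasp [0.4263 0.2901 0.2507] yaw 176.9633032973043 | slide units [-0.0229 -0.2231  4.3422] spin units -0.029587087836961956 w 1.0020661015972723 F [0.3214 0.7276 0.4606] M [ 0.0475 -0.0755  0.0031] z [-0.0636  0.0077 -0.9979]
```

servo_tool(deltas=[{"slide": [0, -0.2, 0.2], "spin": -0.03}, {"slide": [0, 0, 0.6], "spin": 0}, {"slide": [0, 0, 0.7], "spin": 0}, {"slide": [0, 0, 0.7], "spin": 0}, {"slide": [0, 0, 0.6], "spin": 0}, {"slide": [0, 0, 0.5], "spin": 0}, {"slide": [0, 0, 0.3], "spin": 0}])

```text
time_s: 13.85
tcp_pos: [0.4273, 0.2868, 0.1396]
ee_rot: [[-0.053, -0.997, -0.06], [-0.999, 0.053, 0.011], [-0.008, 0.06, -0.998]]
wrist_force: [0.4, 0.8, 0.2]
gripper_width: 1.002
```

```bash
python3 go.py .425 .2912 .142 177.2
```

```text
t 13.85 grasp [0.4284 0.2866 0.1582] yaw 176.98346430195838 | slide units [-0.1703  0.1079  0.6578] spin units -0.027066962255201332 w 1.0016915951489507 F [0.4356 0.8176 0.1831] M [-0.0129 -0.0348 -0.003 ] z [-0.06    0.0112 -0.9981]
```

servo_tool(deltas=[{"slide": [-0.1, 0.06, 0.3], "spin": -0.03}, {"slide": [-0.07, 0.05, 0.3], "spin": 0}, {"slide": [0, 0, 0], "spin": 0}])

```text
time_s: 14.15
tcp_pos: [0.4239, 0.2906, 0.1231]
ee_rot: [[-0.05, -0.997, -0.061], [-0.999, 0.049, 0.01], [-0.007, 0.061, -0.998]]
wrist_force: [-0.7, -0.1, 0.4]
gripper_width: 1.001
```

```bash
python3 go.py .425 .2912 .142 177.2;python3 - <<'E'
from station import optics
from h import *
d={n:optics.capture(n) for n in ["scene","wrist"]};pickle.dump(d,open("d10.pkl","wb"))
f=lambda im:np.clip((im.astype(float)/255)**.5*300,0,255).astype(np.uint8)
cv2.imwrite("pics/s10.png",np.hstack([cv2.resize(f(d["scene"]["frame"][140:260,345:445,::-1]),None,fx=4,fy=3.5,interpolation=cv2.INTER_CUBIC)[:420],cv2.resize(d["wrist"]["frame"][:,:,::-1],None,fx=.66,fy=1)]))
E
```

```text
t 14.15 grasp [0.425  0.2904 0.1417] yaw 177.17281047572808 | slide units [-0.0303  0.002  -0.0103] spin units -0.0033986905339880025 w 1.0014127074332273 F [-0.675  -0.1405  0.4324] M [-0.0369 -0.073   0.0258] z [-0.0608  0.0103 -0.9981]
```

View pics/s10.png

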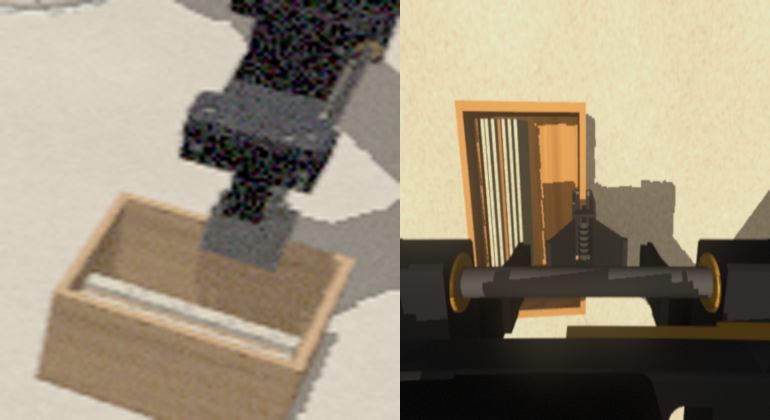

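The fingers straddle the handles squarely. Now the squeeze.

servo_tool(deltas=[{"slide": [0, 0, 0], "spin": 0}, {"slide": [0, 0, 0], "spin": 0}, {"slide": [0, 0, 0], "spin": 0}, {"slide": [0, 0, 0], "spin": 0}, {"slide": [0, 0, 0], "spin": 0}, {"slide": [0, 0, 0], "spin": 0}], gripper=255)

```text
time_s: 14.85
tcp_pos: [0.4253, 0.292, 0.126]
ee_rot: [[-0.049, -0.997, -0.056], [-0.999, 0.048, 0.014], [-0.012, 0.057, -0.998]]
wrist_force: [0.0, 0.8, -0.9]
gripper_width: 0.544
```

```bash
python3 go.py .425 .2912 .142 177.2
```

```text
t 14.85 grasp [0.4264 0.2917 0.1446] yaw 177.22967077330827 | slide units [0.0256 0.0488 0.1084] spin units 0.0037088466635353257 w 0.5440788565615761 F [ 0.0452  0.7963 -0.919 ] M [ 0.0523 -0.0487 -0.0816] z [-0.0565  0.0143 -0.9983]
```

servo_tool(deltas=[{"slide": [0, 0, 0.05], "spin": 0}, {"slide": [0, 0, 0.03], "spin": 0}, {"slide": [0, 0, 0], "spin": 0}, {"slide": [0, 0, 0], "spin": 0}, {"slide": [0, 0, 0], "spin": 0}])

```text
time_s: 15.35
tcp_pos: [0.425, 0.2918, 0.1234]
ee_rot: [[-0.049, -0.997, -0.057], [-0.999, 0.048, 0.014], [-0.011, 0.058, -0.998]]
wrist_force: [-0.2, -0.3, -0.4]
gripper_width: 0.263
```

```bash
python3 go.py .425 .2912 .142 177.2;python3 - <<'E'
from station import optics
from h import *
d={n:optics.capture(n) for n in ["scene","wrist"]};pickle.dump(d,open("d11.pkl","wb"))
f=lambda im:np.clip((im.astype(float)/255)**.5*300,0,255).astype(np.uint8)
cv2.imwrite("pics/s11.png",np.hstack([cv2.resize(f(d["scene"]["frame"][140:260,345:445,::-1]),None,fx=4,fy=3.5,interpolation=cv2.INTER_CUBIC)[:420],cv2.resize(d["wrist"]["frame"][:,:,::-1],None,fx=.66,fy=1)]))
E
```

```text
t 15.35 grasp [0.4261 0.2916 0.142 ] yaw 177.21960469536307 | slide units [0.0165 0.0426 0.0038] spin units 0.002450586920385689 w 0.2632938254004312 F [-0.2103 -0.3327 -0.3682] M [ 0.0181 -0.0391  0.0242] z [-0.0571  0.0137 -0.9983]
```

View pics/s11.png

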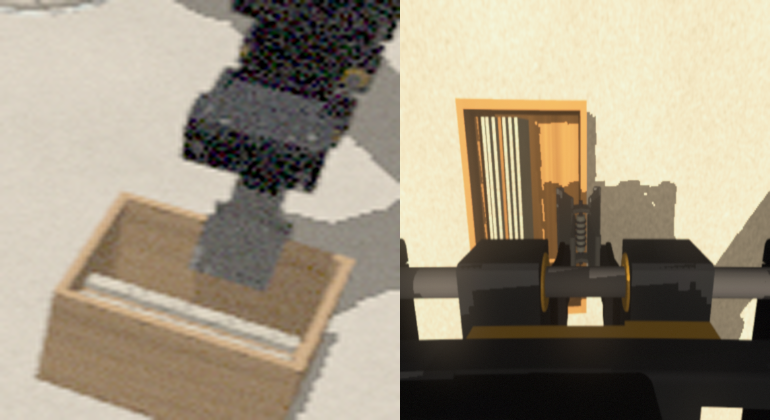

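servo_tool(deltas=[{"slide": [0, 0, 0], "spin": 0}, {"slide": [0, 0.01, -0.3], "spin": 0}, {"slide": [0, 0.03, -0.5], "spin": 0}, {"slide": [0, 0.03, -0.6], "spin": 0}, {"slide": [0, 0.03, -0.7], "spin": 0}, {"slide": [0, 0, -0.7], "spin": 0}, {"slide": [0, 0, -0.7], "spin": 0}, {"slide": [0, 0, -0.7], "spin": 0}, {"slide": [0, 0, -0.7], "spin": 0}, {"slide": [0, 0, 0], "spin": 0}])

```text
time_s: 16.45
tcp_pos: [0.4302, 0.2899, 0.2551]
ee_rot: [[-0.049, -0.997, -0.054], [-0.999, 0.048, 0.015], [-0.013, 0.055, -0.998]]
wrist_force: [-0.1, 0.2, -0.3]
gripper_width: 0.261
```

```bash
python3 go.py .550 .290 .29 173.7;python3 - <<'E'
from station import optics
from h import *
d={n:optics.capture(n) for n in ["scene","wrist"]};pickle.dump(d,open("d12.pkl","wb"))
f=lambda im:np.clip((im.astype(float)/255)**.5*300,0,255).astype(np.uint8)
cv2.imwrite("pics/s12.png",np.hstack([cv2.resize(f(d["scene"]["frame"][90:240,345:455,::-1]),None,fx=3.7,fy=2.8,interpolation=cv2.INTER_CUBIC)[:420],cv2.resize(d["wrist"]["frame"][:,:,::-1],None,fx=.66,fy=1)]))
E
```

```text
t 16.45 grasp [0.4312 0.2896 0.2738] yaw 177.2434405208698 | slide units [-0.2547 -4.7047 -0.9033] spin units 0.442930065108726 w 0.2607117640509703 F [-0.114   0.1594 -0.3359] M [ 0.0238 -0.046  -0.0382] z [-0.054   0.0151 -0.9984]
```

View pics/s12.png

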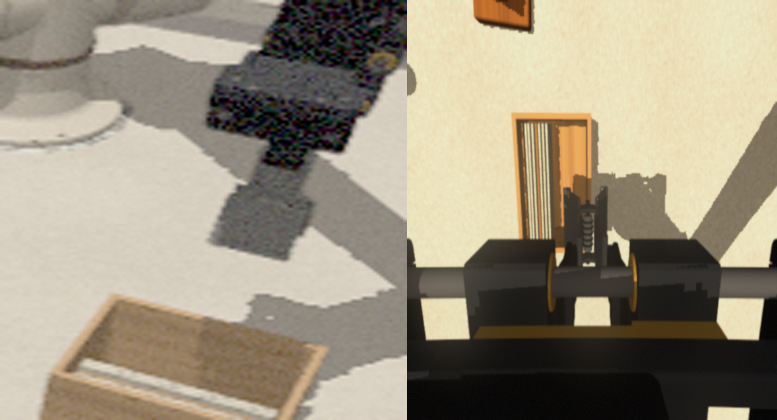

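servo_tool(deltas=[{"slide": [0, 0, -0.6], "spin": 0.44}, {"slide": [0.3, -0.2, -0.6], "spin": 0}, {"slide": [0.6, -0.3, 0], "spin": 0}, {"slide": [0.9, -0.4, 0], "spin": 0}, {"slide": [1, -0.4, 0], "spin": 0}, {"slide": [1, -0.4, 0], "spin": 0}, {"slide": [1, -0.4, 0], "spin": 0}, {"slide": [1, -0.4, 0], "spin": 0}, {"slide": [0.8, -0.4, 0], "spin": 0}, {"slide": [0.4, -0.2, 0], "spin": 0}])

```text
time_s: 17.55
tcp_pos: [0.4813, 0.0927, 0.2608]
ee_rot: [[-0.111, -0.99, -0.085], [-0.994, 0.112, -0.001], [0.011, 0.084, -0.996]]
wrist_force: [0.0, 0.1, -1.0]
gripper_width: 0.26
```

```bash
python3 go.py .552 .008 .30 173.7
```

```text
t 17.55 grasp [0.4829 0.0927 0.2795] yaw 173.54733943205323 | slide units [ 3.0682 -3.0476 -1.0494] spin units -0.019082570993344206 w 0.2604049478993713 F [ 0.0106  0.1212 -1.0377] M [ 0.0627 -0.0866  0.0693] z [-0.0851 -0.0011 -0.9964]
```

servo_tool(deltas=[{"slide": [0, 0, -0.6], "spin": 0}, {"slide": [0, 0, -0.6], "spin": 0}, {"slide": [0.5, -0.5, -0.2], "spin": 0}, {"slide": [0.6, -0.6, 0], "spin": 0}, {"slide": [0.6, -0.6, 0], "spin": 0}, {"slide": [0.6, -0.6, 0], "spin": 0}, {"slide": [0.4, -0.4, 0], "spin": 0}, {"slide": [0.2, -0.2, 0], "spin": 0}, {"slide": [0, 0, 0], "spin": 0}])

```text
time_s: 18.45
tcp_pos: [0.5454, 0.0059, 0.2803]
ee_rot: [[-0.114, -0.988, -0.103], [-0.993, 0.115, -0.003], [0.015, 0.102, -0.995]]
wrist_force: [0.4, -0.4, -0.6]
gripper_width: 0.259
```

```bash
python3 go.py .554 .008 .30 173.7;python3 - <<'E'
from station import optics
from h import *
d={n:optics.capture(n) for n in ["scene","wrist","top"]};pickle.dump(d,open("d13.pkl","wb"))
f=lambda im:np.clip((im.astype(float)/255)**.5*300,0,255).astype(np.uint8)
cv2.imwrite("pics/s13.png",np.hstack([cv2.resize(f(d["scene"]["frame"][120:240,230:340,::-1]),None,fx=3.7,fy=3.5,interpolation=cv2.INTER_CUBIC)[:420],cv2.resize(d["wrist"]["frame"][:,:,::-1],None,fx=.66,fy=1)]))
E
```

```text
t 18.45 grasp [0.5473 0.0059 0.2989] yaw 173.36693375078812 | slide units [-0.1129 -0.2497 -0.0703] spin units -0.04163328115148346 w 0.2593548447318475 F [ 0.443 -0.365 -0.572] M [ 0.0771 -0.0938 -0.0021] z [-0.1032 -0.0028 -0.9947]
```

View pics/s13.png

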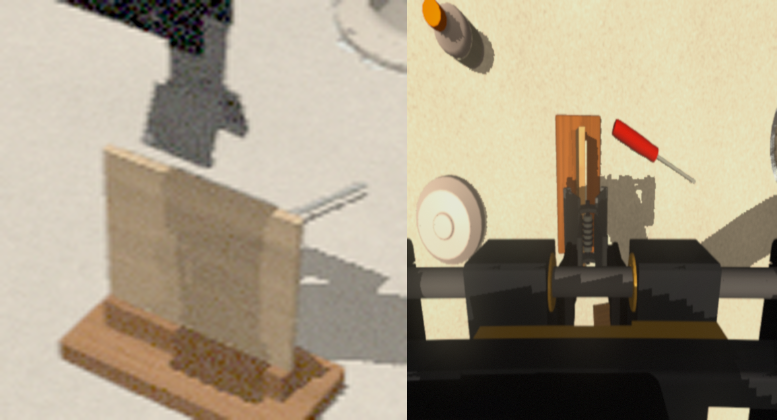

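```bash
cat > pc.py <<'E'
from h import *
import sys
from station import sense,r
np.set_printoptions(precision=4,suppress=True)
def overlay(S,s,name,x0,y0,x1,y1,k,L=.040):
    R=np.asarray(s["ee_rot"]);g=s["tcp_pos"]-r.grasp_offset*R[:,2]
    pin=g+L*R[:,2]
    f=np.clip((S["frame"][y0:y1,x0:x1,::-1].astype(float)/255)**.5*300,0,255).astype(np.uint8)
    im=cv2.resize(f,None,fx=k,fy=k,interpolation=cv2.INTER_CUBIC)
    pts={"pin-":(-.017,0,0),"pin+":(.017,0,0)}
    for sx in(-1,1):
        for sy in(-1,1): pts[f"end{sx}{sy}"]=(sx*.025,sy*.0185,.041)
    for n,q in pts.items():
        u=(proj(S,pin+R@np.array(q))-[x0,y0]+.5)*k-.5
        cv2.circle(im,tuple(int(v) for v in np.round(u)),3,(0,0,255) if n[0]=="e" else (255,0,0),1)
    for L2 in(0,.041): pass
    cv2.imwrite(name,im);print(pin)
E
python3 - <<'E'
from pc import *
d=pickle.load(open("d13.pkl","rb"));s=sense()
overlay(d["scene"],s,"pics/o13.png",245,115,325,190,8)
E
```

```text
[0.5429 0.0067 0.26  ]
```

View pics/o13.png

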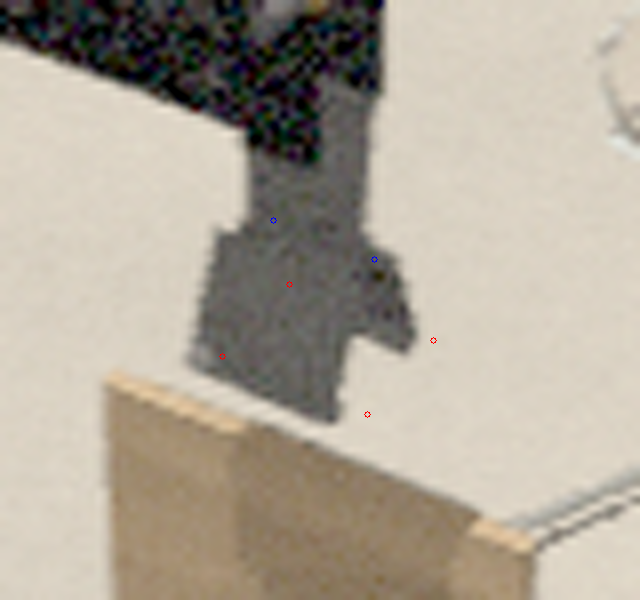

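Run:
```python
from pc import *
d=pickle.load(open("d13.pkl","rb"));S=d["scene"]
f=lambda x,y:((x+.5)/8+245-.5,(y+.5)/8+115-.5)
for z in(.214,.219,.224): print(z,onz(S,f(301,356),z),onz(S,f(328,348),z), "jaw y corners",onz(S,f(335,420),z)-onz(S,f(195,362),z))
print("board mid S",onz(S,f(321,458),.187))
W=d["wrist"]
g=np.clip((W["frame"][170:280,220:330,::-1].astype(float)/255)**.5*300,0,255).astype(np.uint8)
im=cv2.resize(g,None,fx=5.4,fy=5.4,interpolation=cv2.INTER_CUBIC)
s=sense();R=np.asarray(s["ee_rot"]);gp=s["tcp_pos"]-r.grasp_offset*R[:,2];pin=gp+.04*R[:,2]
for n,q,c in [("p",(-.017,0,0),(255,0,0)),("p",(.017,0,0),(255,0,0)),("e",(-.025,.0185,.041),(0,0,255)),("e",(-.025,-.0185,.041),(0,0,255)),("e",(.025,.0185,.041),(0,255,0)),("e",(.025,-.0185,.041),(0,255,0))]:
    u=(proj(W,pin+R@np.array(q))-[220,170]+.5)*5.4;print(n,q,u);cv2.circle(im,tuple(int(v) for v in u),3,c,1)
cv2.imwrite("pics/w13.png",im)
```

```text
0.214 [ 0.5395 -0.0016  0.214 ] [0.5324 0.0038 0.214 ] jaw y corners [0.0069 0.0489 0.    ]
0.219 [0.5455 0.0013 0.219 ] [0.5385 0.0067 0.219 ] jaw y corners [0.0068 0.0484 0.    ]
0.224 [0.5516 0.0042 0.224 ] [0.5447 0.0095 0.224 ] jaw y corners [0.0067 0.048  0.    ]
board mid S [0.5495 0.01   0.187 ]
p (-0.017, 0, 0) [327.4601 488.4131]
p (0.017, 0, 0) [327.0133 222.0569]
e (-0.025, 0.0185, 0.041) [452.4692 433.3859]
e (-0.025, -0.0185, 0.041) [202.0291 433.8652]
e (0.025, 0.0185, 0.041) [458.0614  98.5406]
e (0.025, -0.0185, 0.041) [195.2989  98.9796]
```

View pics/w13.png

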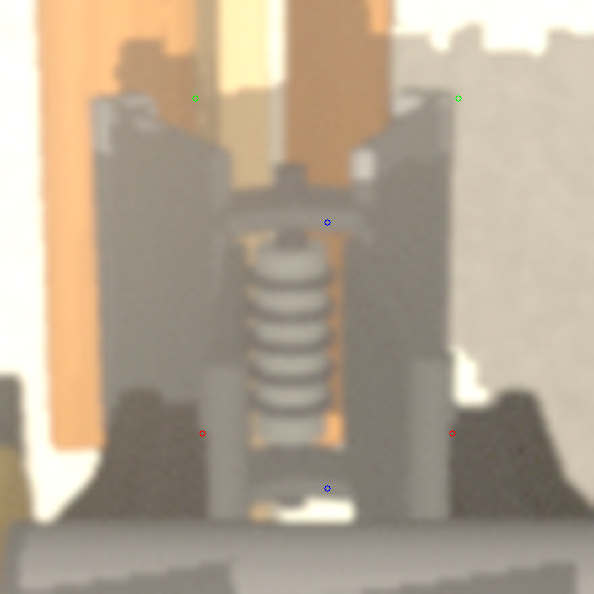

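```bash
python3 - <<'E'
from pc import *
d=pickle.load(open("d13.pkl","rb"));W=d["wrist"]
f=lambda x,y:(x/5.4+220-.5,y/5.4+170-.5)
for n,u,z in [("boardL",(218,30),.187),("boardR",(285,30),.187),("pin",(290,340),.26),("jawL",(97,97),.219),("jawR",(452,97),.219)]: print(n,onz(W,f(*u),z))
E
python3 go.py .558 .012 .29 173.7
```

```text
boardL [ 0.549  -0.0259  0.187 ]
boardR [ 0.5385 -0.0246  0.187 ]
pin [0.5471 0.0038 0.26  ]
jawL [ 0.5677 -0.0226  0.219 ]
jawR [ 0.5181 -0.016   0.219 ]
t 18.6 grasp [0.547  0.0068 0.2998] yaw 173.46172213330328 | slide units [-0.2608 -0.4514  0.3429] spin units -0.0297847333370882 w 0.2577309814628123 F [ 0.5141 -0.449  -0.6748] M [ 0.0704 -0.132   0.0565] z [-0.1018 -0.0026 -0.9948]
```

```bash
python3 go.py .549 .0108 .300 173.7;python3 go.py .549 .0108 .2528 173.7
```

```text
t 18.6 grasp [0.547  0.0068 0.2998] yaw 173.46172213330328 | slide units [-0.167  -0.0607 -0.0183] spin units -0.0297847333370882 w 0.2577309814628123 F [ 0.5141 -0.449  -0.6748] M [ 0.0704 -0.132   0.0565] z [-0.1018 -0.0026 -0.9948]
t 18.6 grasp [0.547  0.0068 0.2998] yaw 173.46172213330328 | slide units [-0.1936 -0.2511  1.8599] spin units -0.0297847333370882 w 0.2577309814628123 F [ 0.5141 -0.449  -0.6748] M [ 0.0704 -0.132   0.0565] z [-0.1018 -0.0026 -0.9948]
```

servo_tool(deltas=[{"slide": [-0.1, -0.05, 0], "spin": -0.03}, {"slide": [-0.07, -0.05, 0.2], "spin": 0}, {"slide": [-0.02, -0.05, 0.25], "spin": 0}, {"slide": [0, -0.02, 0.2], "spin": 0}])

```text
time_s: 19.0
tcp_pos: [0.5481, 0.0133, 0.265]
ee_rot: [[-0.105, -0.99, -0.099], [-0.994, 0.106, -0.002], [0.012, 0.098, -0.995]]
wrist_force: [0.1, -0.5, -0.6]
gripper_width: 0.258
```

```bash
python3 go.py .549 .0108 .2528 173.7
python3 - <<'E'
from station import optics
from pc import *
d={n:optics.capture(n) for n in ["scene","wrist"]};pickle.dump(d,open("d14.pkl","wb"))
f=lambda im:np.clip((im.astype(float)/255)**.5*300,0,255).astype(np.uint8)
cv2.imwrite("pics/s14.png",np.hstack([cv2.resize(f(d["scene"]["frame"][115:190,250:320,::-1]),(400,428),interpolation=cv2.INTER_CUBIC),cv2.resize(f(d["wrist"]["frame"][170:280,220:330,::-1]),(400,428),interpolation=cv2.INTER_CUBIC)]))
E
```

```text
t 19.0 grasp [0.5499 0.0133 0.2836] yaw 173.90301556434838 | slide units [ 0.0885 -0.0943  1.2291] spin units 0.025376945543548857 w 0.2576250054106275 F [ 0.127  -0.4589 -0.5888] M [ 0.0686 -0.1318 -0.0049] z [-0.0985 -0.0016 -0.9951]
```

View pics/s14.png

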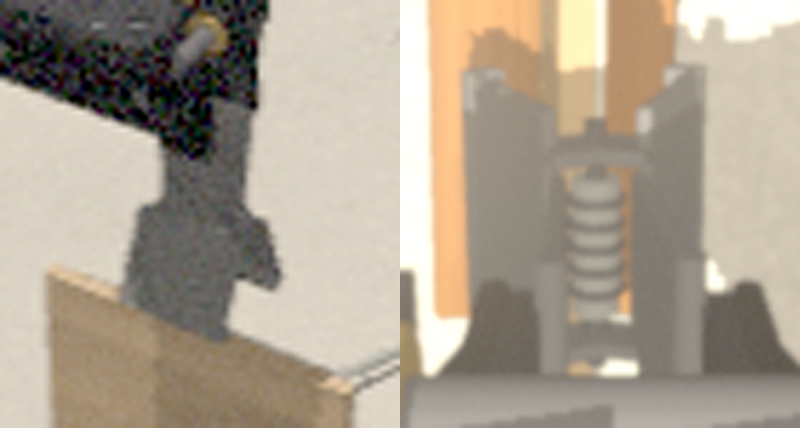

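The jaws straddle the board: their midline is at column 585 and the board at 581 in the wrist crop, and they are centred along y in the scene view. I'll descend the last 30 mm.

servo_tool(deltas=[{"slide": [0.02, -0.02, 0.25], "spin": 0}, {"slide": [0.02, -0.03, 0.3], "spin": 0}, {"slide": [0, -0.03, 0.3], "spin": 0}, {"slide": [0, -0.02, 0.2], "spin": 0}])

```text
time_s: 19.5
tcp_pos: [0.5475, 0.0115, 0.2364]
ee_rot: [[-0.105, -0.989, -0.099], [-0.994, 0.106, -0.002], [0.012, 0.099, -0.995]]
wrist_force: [0.3, -0.2, -0.9]
gripper_width: 0.261
```

```bash
python3 go.py .549 .0108 .2528 173.7
python3 - <<'E'
from station import optics
from pc import *
d={n:optics.capture(n) for n in ["scene","wrist","top"]};pickle.dump(d,open("d15.pkl","wb"))
f=lambda im:np.clip((im.astype(float)/255)**.5*300,0,255).astype(np.uint8)
cv2.imwrite("pics/s15.png",np.hstack([cv2.resize(f(d["scene"]["frame"][125:200,250:320,::-1]),(400,428),interpolation=cv2.INTER_CUBIC),cv2.resize(f(d["wrist"]["frame"][170:280,220:330,::-1]),(400,428),interpolation=cv2.INTER_CUBIC)]))
E
```

```text
t 19.5 grasp [0.5494 0.0115 0.255 ] yaw 173.87552087856582 | slide units [0.0284 0.0026 0.0894] spin units 0.021940109820729248 w 0.2614781126472467 F [ 0.342  -0.2226 -0.9444] M [ 0.0232 -0.1437  0.0011] z [-0.0994 -0.0018 -0.995 ]
```

View pics/s15.png

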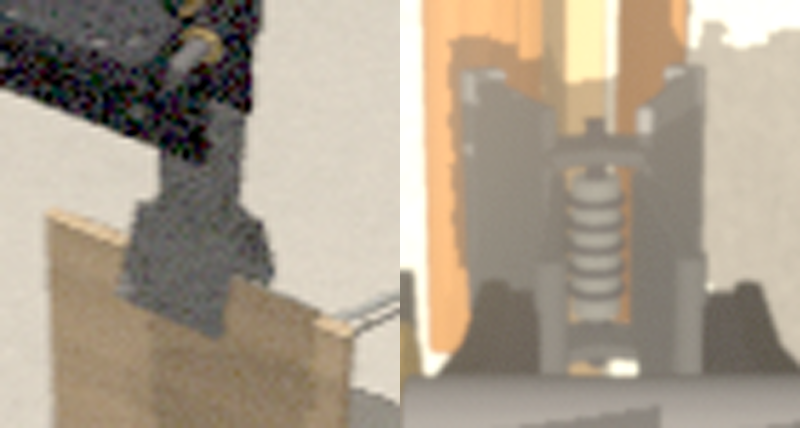

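Run:
```python
from pc import *
d=pickle.load(open("d15.pkl","rb"));S=d["scene"];W=d["wrist"]
f=lambda x,y:((x+.5)/(400/70)+250-.5,(y+.5)/(428/75)+125-.5)
e,dd=ray(S,f(170,315))
n=np.array([np.cos(np.radians(-6.2)),np.sin(np.radians(-6.2)),0])
for b in [(.5496,.0071,.187),(.5506,.008,.187)]:
  for off in (.015,.0185,.021):
    X=e+dd*((np.array(b)+off*n-e)@n)/(dd@n);print(off,X,"pin above board_top",X[2]+.041-.187, "y off",(X-b)@np.array([-n[1],n[0],0]))
# reference: the board edge by same method (z error check)
e,dd=ray(S,f(170,261));X=e+dd*((np.array([.5506,.008,.187])+.005*n-e)@n)/(dd@n);print("edge z check",X)
g=lambda x,y:(x/(400/110)+220-.5,y/(428/110)+170-.5)
for nme,u,z in [("bL",(167,60),.187),("bR",(217,60),.187),("pin",(196,250),.217),("jL",(62,70),.175),("jR",(304,70),.175)]: print(nme,onz(W,g(*u),z))
```

```text
0.015 [0.5643 0.0032 0.1709] pin above board_top 0.02489969272705675 y off -0.0023277404136842093
0.0185 [0.568  0.005  0.1743] pin above board_top 0.028298894579115746 y off -0.00011354703402897655
0.021 [0.5706 0.0063 0.1767] pin above board_top 0.030726895902015078 y off 0.001468019665724854
0.015 [0.5652 0.0036 0.1718] pin above board_top 0.025770812541061866 y off -0.0027630401597552308
0.0185 [0.5689 0.0055 0.1752] pin above board_top 0.02917001439312064 y off -0.0005488467801000657
0.021 [0.5716 0.0068 0.1776] pin above board_top 0.031598015716020084 y off 0.0010327199196538204
edge z check [ 0.5546 -0.0016  0.191 ]
bL [ 0.5494 -0.0183  0.187 ]
bR [ 0.5396 -0.0171  0.187 ]
pin [0.5492 0.0094 0.217 ]
jL [ 0.5706 -0.0172  0.175 ]
jR [ 0.5206 -0.0111  0.175 ]
```

servo_tool(deltas=[{"slide": [0, 0, 0.06], "spin": 0.02}, {"slide": [0, 0, 0], "spin": 0}, {"slide": [0, 0, 0], "spin": 0}])

```text
time_s: 19.95
tcp_pos: [0.5481, 0.0115, 0.2362]
ee_rot: [[-0.108, -0.989, -0.097], [-0.994, 0.109, -0.002], [0.013, 0.097, -0.995]]
wrist_force: [0.3, 0.4, 0.0]
gripper_width: 0.262
```

```bash
python3 go.py .549 .0108 .2528 173.7
python3 - <<'E'
from station import optics,sense
from pc import *
d={n:optics.capture(n) for n in ["scene","wrist","top"]};pickle.dump(d,open("d16.pkl","wb"))
print(sense()["joint_velocities"])
f=lambda im:np.clip((im.astype(float)/255)**.5*300,0,255).astype(np.uint8)
cv2.imwrite("pics/s16.png",np.hstack([cv2.resize(f(d["scene"]["frame"][130:240,200:340,::-1]),(400,428),interpolation=cv2.INTER_CUBIC),cv2.resize(f(d["wrist"]["frame"][170:280,220:330,::-1]),(400,428),interpolation=cv2.INTER_CUBIC)]))
E
```

```text
t 19.95 grasp [0.5499 0.0115 0.2548] yaw 173.71779036918898 | slide units [0.032  0.0265 0.0838] spin units 0.002223796148623336 w 0.2616512281572443 F [0.342  0.3573 0.0434] M [ 0.0886 -0.1435  0.0359] z [-0.0974 -0.002  -0.9952]
[-0.0197  0.1346 -0.166  -0.0129  0.006  -0.0581]
```

View pics/s16.png

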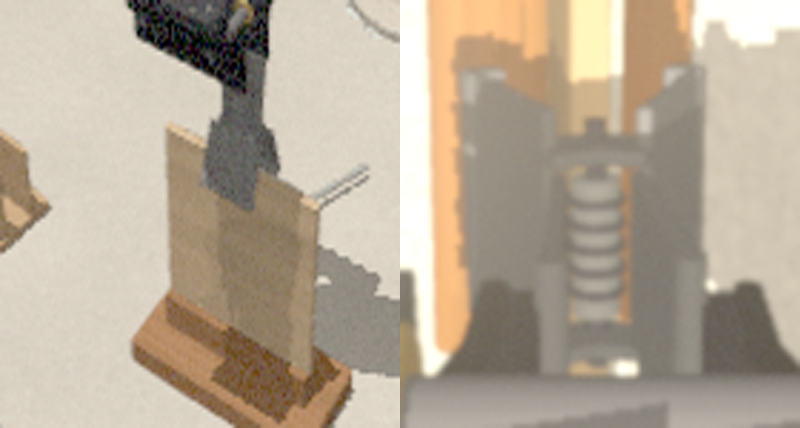

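servo_tool(deltas=[{"slide": [0, 0.05, 0.05], "spin": 0}, {"slide": [0, 0, 0], "spin": 0}])

```text
time_s: 20.3
tcp_pos: [0.5466, 0.0117, 0.235]
ee_rot: [[-0.108, -0.989, -0.097], [-0.994, 0.109, -0.002], [0.012, 0.097, -0.995]]
wrist_force: [-0.3, -0.4, -0.1]
gripper_width: 0.258
```

```bash
python3 go.py .549 .0108 .2528 173.7
python3 - <<'E'
from station import optics,sense
from pc import *
d={n:optics.capture(n) for n in ["scene","wrist","top"]};pickle.dump(d,open("d17.pkl","wb"))
print(sense()["joint_velocities"],sense()["tcp_pos"])
f=lambda im:np.clip((im.astype(float)/255)**.5*300,0,255).astype(np.uint8)
cv2.imwrite("pics/s17.png",np.hstack([cv2.resize(f(d["scene"]["frame"][125:200,250:320,::-1]),(400,428),interpolation=cv2.INTER_CUBIC),cv2.resize(f(d["wrist"]["frame"][170:280,220:330,::-1]),(400,428),interpolation=cv2.INTER_CUBIC)]))
E
```

```text
t 20.3 grasp [0.5484 0.0117 0.2536] yaw 173.71479321905713 | slide units [ 0.0326 -0.0296  0.0313] spin units 0.0018491523821424494 w 0.25843437437182454 F [-0.2578 -0.39   -0.0521] M [ 0.022  -0.1189  0.0138] z [-0.0974 -0.0019 -0.9952]
[-0.1248  0.0388  0.0748  0.0286 -0.0203 -0.0709] [0.5469 0.0116 0.2352]
```

View pics/s17.png

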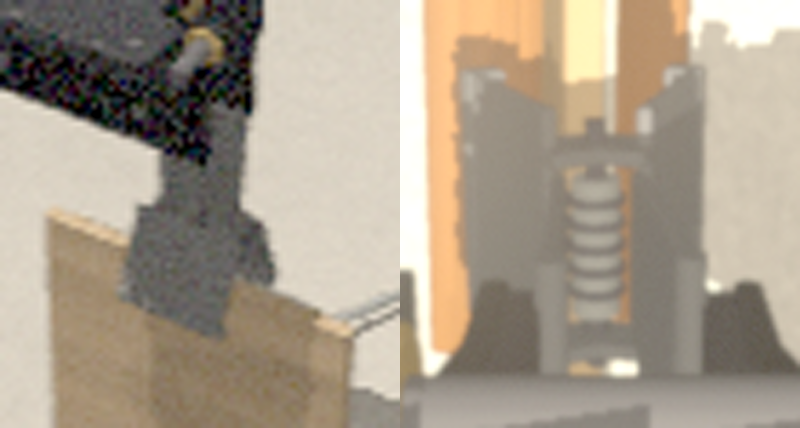

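The jaws are centred within about 1 mm (midline at column 583, board at 590), still and squeezed to 22.5 mm. Handing in.

Run:
```python
from station import r,sense
print(r.finish_job()); print(sense()["time_s"])
```

```text
the job is handed in; nothing more can be done
None
the job is handed in; nothing more can be done
```

I put the board on the base's two pegs and let go of it. I then squeezed the clip off the card box and handed in at about 20.5 s, holding it open over the middle of the board's top edge. The hand-in reports no verdict, so the checks below are my own.

**Board:** It stands upright with the rail flat on the block and both pegs hidden. Triangulation put the top edge at about 190 mm against the expected 187 mm, the same 3–4 mm high reading the board gave in the rack.

**Clip:**
- **Squeeze:** The fingers are shut to about 22.5 mm on the handles, which is at the stop.
- **Across the board:** The jaws straddle it, centred to about 1–2 mm in the wrist view.
- **Along the edge:** They are within about 3 mm of the middle in the scene view.
- **Height:** The pin is about 25 mm above the top edge, give or take 4 mm.
- **Contact:** The wrist force stayed within 0.7 N of zero, so I saw no sign of the clip touching the board.

**What disagreed:**
- **Tool tilt:** The tool drifted to about 5.6° off vertical during the moves. The clip itself looked nearly upright in the wrist view, because it had turned slightly in the grip.
- **Camera offset:** The scene and top views differed by about 2 mm.

I kept clear of the other things on the counter, but did not measure their positions again at the end.

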